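Change the bayonet desiccant cartridge and load the drying unit

ROBOT

A 6-joint arm with a two-finger parallel gripper is mounted at the origin on the work surface. World frame = base frame: x ahead of the robot, y to its left, z up, the work surface at z = 0. Lengths are in m, angles in degrees, forces in N, time in s.
With the tool pointing down it reaches from about 0.3 to 0.75 m from the base axis. Payload 8.5 kg.
Tool frame: the origin (TCP) lies at the very end of the fingers, on their centre line; the grasp point (between the pads) lies 19 mm behind it; x points along the fingers, y is the direction in which the jaws open and shut, and the axes are right-handed (so a half turn about x gives the same grasp; the last joint's range is limited). The gripper opens to 85 mm and grips with 20 to 120 N. Pads are 22 mm wide; open, the fingers measure 114 mm over their backs; the gripper's body (76 mm by 85 mm) begins 54 mm behind the grasp point. The pads swing forward as they close: fully open they stand 13 mm farther back than shut.
Start: joints at [-76.794, 21.807, 74.336, -0, 83.858, -12.336], TCP at [0.237, -0.496, 0.231] pointing down, gripper open.
Joint ranges: [-178.18, 178.18], [-50.72, 133.34], [12.68, 142.11], [-81.47, 261.47], [9.98, 163.14], [-165.26, 165.26]. Speed limits (degrees/s): [136.94, 136.94, 180, 180, 180, 180].

INTERFACE

Orientations are given as a 3x3 rotation matrix whose columns are the frame's x, y, z axes.
In Python, from rig import sensors, cams, env gives the robot as it stands.
- The arm moves only by the shell command python3 -m crank 'ROWS' [FORCE]. ROWS is a JSON object of lists of equal length, an entry for each row: "hand": the closure in counts, from 0 (fully open) to 255 (shut); "translation": the shift along the tool's x, y, z in m, a list of three; "dr": the turn, a rotation vector about the tool's x, y, z in rad, a list of three. A call has 1 to 5 rows; each row is the pose to reach, as a shift and turn from the pose commanded when the call began, along the tool's axes at that moment; what a row does not reach only later rows make up. A row lasts 1/10 s, in which the tool goes at most 50 mm and 8.59 degrees, less where a joint would pass 70% of its speed; a pose out of reach is approached as far as the arm can. A call with a gripper value outside its range is refused whole. The fingers move at their own pace and stop on an object; FORCE is the grip in N (left out, the last holds). Time passes only in rows, so rows that repeat a pose let the fingers close. It gives the time, the measured TCP pose, the force and the opening at its end, in the units of the state.
- sensors.observe(): the state, without advancing time (a new reading comes with each control period).
- cams.get_image(name): name is "scene" or "top" or "wrist"; returns (picture, depth): 384x512x3 uint8, blue, green, red; 384x512 float32, m along the optical axis (not along the pixel's ray), 0 where there is no reading.
- cams.calibration(name): a dict with "vertical_fov" (degrees; the focal length in pixels is half the picture's height over the tangent of half this angle, whatever the lens; pixels are square), "cx", "cy" (the principal point, pixels), "extrinsics" (4x4, takes a point from camera to world coordinates). Camera axes: x right, y down, z forward; pixel columns grow to the right and rows downward; lengths in m; the calibration is good to about 2 mm. The wrist camera is an equidistant fisheye: a pixel r from the principal point sees the ray r / f radians off the axis. A picture is of the moment at which its call begins: read the wrist's pose just before it. calibration takes no time and is no camera call; for the wrist camera it gives the pose at the moment of the call.
- env.close_job(): hands the job in, once; it reports no verdict.
The state is a dict: "time_s": time; "q": joint angles; "qvel": joint speeds; "joint_efforts": joint torques, N m; "position": TCP position; "tool_rot": TCP orientation; "ft_force": force on the tool from outside, world axes, zero at the start; "wrist_torque": the same for the moment, N m; "grip_width": finger opening in m.
Only numpy, scipy, OpenCV 4.12 (cv2) and the standard library are available. Lean on these libraries where they do the work, as an engineer would, in place of code of your own. Each camera call takes 0.05 s, during which the arm holds its last target. There are 200 camera calls.

TASK

Get the drying unit ready: unlock the spent desiccant cartridge (press it down against its spring, turn it a quarter turn anticlockwise seen from above, let it rise), lift it out and stand it upright in the steel tray. Then lock the fresh cartridge into the socket: lower it with its lugs through the keyways, press it down, turn it a quarter turn clockwise and let it spring up so that it seats. Also slide every sample cassette on the bench fully home into a bay of the unit, one to a bay (any bay, before or after the cartridge), and knock over none of the glassware, jars or the brass weight.

Things in the scene. Friction and masses are not known exactly. Their poses are not given: they have to be found in the camera images.
- unit: the drying unit, a fixed white bench unit 175 mm deep (x), 246 mm wide (y). Its front faces -x. Origin: centre of its footprint on the table, z up. Front part (x -87.5 to -12.5 mm) is 64 mm high and holds three cassette bays side by side, open to the front; rear part (x -12.5 to 87.5 mm) is 100 mm high with the cartridge socket in its top
- socket (a point): centre of the round socket in the unit's top face, 100 mm above the table, 40 mm to +x of the unit's origin; axes as the unit's. Hole 47 mm in diameter through a top plate 12 mm thick, with two keyways for the lugs along the unit's +x and -x, 13 mm wide, reaching 33 mm from the axis
- lock (a point): on the socket's axis 42 mm above the table: where the underside of a locked cartridge lies, its handle along the unit's y. With the underside below 38 mm (hard stop 34 mm) it turns, clockwise from above, from the keyways to an end stop at 98 degrees; let up between 82 and 98 it seats behind ribs. Unlocking is the reverse; back stop 8 degrees past the keyways
- pusher (a joint): travel of the spring pusher under the cartridge, m, down positive: 0 when up (socket empty, or cartridge just resting in the keyways with its underside 54 mm above the table), about 0.012 with a cartridge locked, 0.016 or more when pressed enough to turn, 0.020 at the hard stop. Spring: 4 N at 0, 8 N at 0.012, 10 N at 0.020
- bay1 (a point): centre of the mouth of bay 1 (leftmost, +y), in the unit's front face, 47 mm above the table; axes as the unit's, +x points into the bay. Bay: 53 mm wide, 14 mm high (floor 40 mm, roof 54 mm above the table), 62 mm deep to its end stop; sloped lips reach 7 mm out from the face above and below the mouths; bays 80 mm apart
- bay2 (a point): centre of the mouth of bay 2 (middle), in the unit's front face, 47 mm above the table; axes as the unit's, +x points into the bay. Bay: 53 mm wide, 14 mm high (floor 40 mm, roof 54 mm above the table), 62 mm deep to its end stop; sloped lips reach 7 mm out from the face above and below the mouths; bays 80 mm apart
- bay3 (a point): centre of the mouth of bay 3 (rightmost, -y), in the unit's front face, 47 mm above the table; axes as the unit's, +x points into the bay. Bay: 53 mm wide, 14 mm high (floor 40 mm, roof 54 mm above the table), 62 mm deep to its end stop; sloped lips reach 7 mm out from the face above and below the mouths; bays 80 mm apart
- spent: the spent cartridge, at the start locked in the socket: round white canister 44 mm in diameter, 70 mm high (lowest 6 mm taper to 34 mm), with a black bar handle on top; 0.1 to 0.2 kg. Origin: centre of the underside; z up. Two steel lugs stick out along its +x and -x to 31 mm from the axis, 8 mm wide, 40 to 46 mm up. A half turn makes no difference
- fresh: the fresh cartridge, at the start standing on the bench: round white canister 44 mm in diameter, 70 mm high (lowest 6 mm taper to 34 mm), with a black bar handle on top; 0.1 to 0.2 kg. Origin: centre of the underside; z up. Two steel lugs stick out along its +x and -x to 31 mm from the axis, 8 mm wide, 40 to 46 mm up. A half turn makes no difference
- spent_handle (a point): centre of the spent cartridge's bar handle, 85 mm above its underside: bar 60 mm long along the cartridge's x (in line with the lugs), 14 mm thick along its y, from 70 to 100 mm above the underside; axes as the cartridge's
- fresh_handle (a point): centre of the fresh cartridge's bar handle, 85 mm above its underside: bar 60 mm long along the cartridge's x (in line with the lugs), 14 mm thick along its y, from 70 to 100 mm above the underside; axes as the cartridge's
- cassette1: a sample cassette, flat grey plastic slab 90 mm long (its x) x 50 mm wide (its y) x 12 mm thick with a glass window, about 0.09 kg, at the start lying flat on the bench; may be absent. Origin: its centre. Either end may go in first, either face up. Home against the end stop it sticks out 28 mm and its centre is 17 mm inside the bay mouth, 46 mm above the table
- cassette2: a sample cassette, flat grey plastic slab 90 mm long (its x) x 50 mm wide (its y) x 12 mm thick with a glass window, about 0.09 kg, at the start lying flat on the bench; may be absent. Origin: its centre. Either end may go in first, either face up. Home against the end stop it sticks out 28 mm and its centre is 17 mm inside the bay mouth, 46 mm above the table
- cassette3: a sample cassette, flat grey plastic slab 90 mm long (its x) x 50 mm wide (its y) x 12 mm thick with a glass window, about 0.09 kg, at the start lying flat on the bench; may be absent. Origin: its centre. Either end may go in first, either face up. Home against the end stop it sticks out 28 mm and its centre is 17 mm inside the bay mouth, 46 mm above the table
- tray: fixed open steel tray 130 mm (x) x 120 mm (y), 22 mm high, walls and floor 4 mm thick. Origin: centre of its underside
- jar1: amber jar with black cap, 52 mm in diameter, 85 mm high; a bystander that must stay standing. Origin: centre of its underside
- jar2: black jar, 52 mm in diameter, 75 mm high; a bystander that must stay standing. Origin: centre of its underside
- flask: conical glass flask, 72 mm in diameter, 110 mm high; a bystander that must stay standing. Origin: centre of its underside
- beaker: glass beaker, 70 mm in diameter, 85 mm high; a bystander that must stay standing. Origin: centre of its underside
- weight: brass calibration weight, 32 mm in diameter, 50 mm high; a bystander that must stay standing. Origin: centre of its underside
Mind the look-alikes: they are no part of the job. Leave any purple look-alike of the cassette2 alone.

How it is judged:
By the outcome, as a careful person would: the job done as asked, in the order asked, and still so for the second after the job is handed in, with the robot touching nothing.
Of cassette1, cassette2, cassette3 only 2 to 3 are there at a start; the rules pass over those that are not, and their reading is None.
At some moment in a run one of cassette1, cassette2, cassette3 may be knocked a few centimetres aside while the robot is not near it.
It also fails if it takes over 210 s, if anything falls off the work surface, if the arm or the gripper's body presses on something with over 40 N, if the wrist force passes 120 N, or if a joint passes its speed limit or range.

## Working session

There is one attempt and no reset: what is moved stays moved. The work goes in short steps, Python scripts to look and compute and a shell command to move; the robot and the scene stay as the last step left them, time stands still between calls to the robot, and variables do not carry over. Pictures are saved under pics/ and viewed, about 12 in all and at most 16, crops included, and the job is handed in when it is done.

```bash
ls; mkdir -p pics
python3 - <<'E'
from rig import sensors,cams,env
import cv2,json
for n in("scene","top","wrist"):
    p,d=cams.get_image(n); cv2.imwrite(f"pics/{n}0.png",p); import numpy as np; np.save(f"pics/{n}0.npy",d)
    print(n,cams.calibration(n))
print(sensors.observe())
E
```

```text
pics
scene {'vertical_fov': 55.6240137439188, 'cx': 248.84612405979, 'cy': 190.5639682502447, 'extrinsics': array([[ 0.70214309,  0.41799815, -0.57643094,  1.11560736],
       [ 0.71203291, -0.40985395,  0.57011304, -0.5737944 ],
       [ 0.0020537 , -0.81073873, -0.58540456,  0.70333173],
       [ 0.        ,  0.        ,  0.        ,  1.        ]])}
top {'vertical_fov': 54.89550362611459, 'cx': 251.76559765877255, 'cy': 192.09817530769496, 'extrinsics': array([[-0.01938493, -0.99579319,  0.0895553 ,  0.43103721],
       [-0.99961383,  0.01751943, -0.02157006,  0.00871765],
       [ 0.01991036, -0.08993885, -0.99574825,  1.30523876],
       [ 0.        ,  0.        ,  0.        ,  1.        ]])}
wrist {'vertical_fov': 65.70646984690485, 'cx': 257.3122788613833, 'cy': 192.68282738079574, 'extrinsics': array([[ 0.43230298, -0.86561883, -0.25262259,  0.30119348],
       [-0.90172769, -0.41534585, -0.11989575, -0.4655084 ],
       [-0.00114172,  0.27962808, -0.96010772,  0.37423439],
       [ 0.        ,  0.        ,  0.        ,  1.        ]])}
{'time_s': 0.15, 'q': array([-7.67935722e+01,  2.18337188e+01,  7.43714223e+01,  1.44603999e-03,
        8.38570467e+01, -1.23345470e+01]), 'qvel': array([ 0.02892934,  0.0106213 , -0.2083199 , -0.035226  , -0.02637181,
        0.1126899 ]), 'joint_efforts': array([ 2.04695396e-03, -4.48625064e+01, -2.31345481e+01, -1.68005140e-04,
        3.77079734e-03, -2.21755056e-05]), 'position': array([ 0.23710181, -0.49603753,  0.2308584 ]), 'tool_rot': array([[-2.23536441e-04,  4.31153899e-01, -9.02278375e-01],
       [ 1.06240821e-03, -9.02277786e-01, -4.31153880e-01],
       [-9.99999411e-01, -1.05496656e-03, -2.56369478e-04]]), 'ft_force': array([-0.2393812 ,  0.15790001,  0.0606574 ]), 'wrist_torque': array([-0.00211281, -0.04692561, -0.00310061]), 'grip_width': 0.0855676879428062}
```

View pics/top0.png

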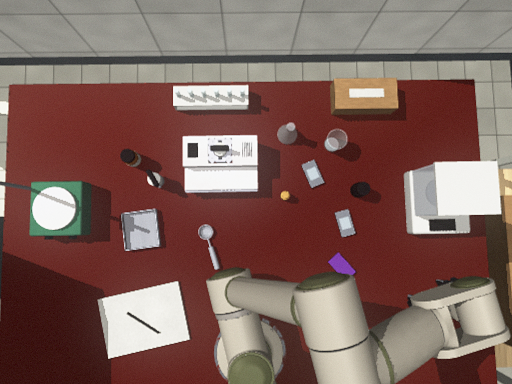

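View pics/scene0.png

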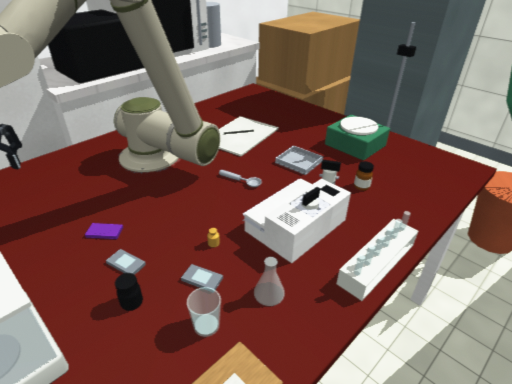

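The top view shows the unit at (220,163), the fresh cartridge at (155,180) next to jar1 at (130,157), the tray at (142,230), cassettes at (313,173) and (345,222), and the purple decoy at (341,264). The weight is at (285,196), the flask at (288,133), the beaker at (336,141) and jar2 at (361,189). The area under the arm is hidden.

```bash
cat > h.py <<'E'
import numpy as np,cv2
from scipy.spatial.transform import Rotation as R
from rig import sensors,cams,env
def ray(n,c,uv):
    uv=np.atleast_2d(uv).astype(float); f=192/np.tan(np.radians(c["vertical_fov"])/2)
    x=(uv-[c["cx"],c["cy"]])/f
    if n=="wrist":
        r=np.linalg.norm(x,axis=1,keepdims=True)+1e-12; x=x/r*np.tan(r)
    return np.c_[x,np.ones(len(x))]
def world(n,c,uv,d):
    p=ray(n,c,uv)*np.reshape(d,(-1,1)); E=c["extrinsics"]; return p@E[:3,:3].T+E[:3,3]
def onplane(n,c,uv,z):
    r=ray(n,c,uv)@c["extrinsics"][:3,:3].T; o=c["extrinsics"][:3,3]
    return o+r*((z-o[2])/r[:,2:3])
def project(n,c,P):
    E=c["extrinsics"]; p=(np.atleast_2d(P)-E[:3,3])@E[:3,:3]; f=192/np.tan(np.radians(c["vertical_fov"])/2)
    if n=="wrist":
        rr=np.linalg.norm(p[:,:2],axis=1,keepdims=True); x=p[:,:2]/rr*np.arctan2(rr,p[:,2:3])
    else: x=p[:,:2]/p[:,2:3]
    return x*f+[c["cx"],c["cy"]]
def cloud(n,save=None):
    c=cams.calibration(n); p,d=cams.get_image(n)
    if save: cv2.imwrite(f"pics/{save}.png",p)
    v,u=np.mgrid[:384,:512]; W=world(n,c,np.c_[u.ravel(),v.ravel()],d.ravel()).reshape(384,512,3)
    W[d==0]=np.nan
    return c,p,W
def goto(pos,jaw,down=True):
    """rows needed to reach TCP pos, tool down, jaw axis (tool y) at angle jaw deg (mod 180) in world"""
    s=sensors.observe(); Rt=s["tool_rot"]; a0=np.degrees(np.arctan2(Rt[1,1],Rt[0,1]))
    best=None
    for k in(-2,-1,0,1,2):
        a=np.radians(jaw+180*k); y=np.array([np.cos(a),np.sin(a),0]); x=np.array([0,0,-1.])
        T=np.c_[x,y,np.cross(x,y)]; dr=R.from_matrix(Rt.T@T).as_rotvec()
        dang=jaw+180*k-a0
        if abs((dang+180)%360-180)<=91 and best is None: best=dr
    t=Rt.T@(np.array(pos)-s["position"])
    print("at",s["position"].round(4),"jaw",round(a0,2),"q6",round(s["q"][5],1),"q1",round(s["q"][0],1),"t",round(s["time_s"],2),"grip",round(s["grip_width"],4),"F",s["ft_force"].round(1))
    print("translation",t.round(4).tolist(),"dr",best.round(4).tolist(),"rows>=",int(np.ceil(max(np.linalg.norm(t)/.05,np.linalg.norm(best)/.15))))
E
python3 - <<'E'
from h import *
c=cams.calibration("top"); p=cv2.imread("pics/top0.png"); d=np.load("pics/top00.npy") if 0 else np.load("pics/top0.npy")
for n,uv in dict(fresh=(155,180),jar1=(130,157),c_a=(313,173),c_b=(345,222),purple=(341,264),weight=(285,196),flask=(291,127),beaker=(336,141),jar2=(361,189),handle=(220,148),ul=(184,137),ur=(257,137),ll=(185,190),lr=(257,190),tl=(123,211),tr=(156,210),bl=(126,250),br=(160,247)).items():
    print(n,world("top",c,[uv],[d[uv[1],uv[0]]])[0].round(3))
E
```

```text
fresh [0.586 0.3   0.093]
jar1 [0.665 0.385 0.082]
c_a [ 0.611 -0.237  0.013]
c_b [ 0.436 -0.344  0.012]
purple [ 0.291 -0.325  0.009]
weight [ 0.529 -0.132  0.048]
flask [ 0.753 -0.151  0.108]
beaker [ 0.727 -0.326  0.005]
jar2 [ 0.546 -0.386  0.074]
handle [0.679 0.082 0.139]
ul [0.728 0.204 0.095]
ur [ 0.748 -0.042 -0.005]
ll [0.554 0.207 0.06 ]
lr [ 0.555 -0.038  0.001]
tl [ 0.49   0.434 -0.002]
tr [0.491 0.318 0.001]
bl [0.355 0.415 0.02 ]
br [ 0.362  0.304 -0.001]
```

```bash
python3 -c "
from h import *
goto([0.56,0.05,0.32],0)"
```

```text
at [ 0.2371 -0.496   0.2309] jaw -64.46 q6 -12.3 q1 -76.8 t 0.15 grip 0.0856 F [-0.2  0.2  0.1]
translation [-0.0886, -0.3536, -0.5268] dr [-1.125, -0.0008, 0.0008] rows>= 13
```

```bash
python3 -m crank '{"hand":[0,0,0,0,0],"translation":[[-0.0886,-0.3536,-0.5268],[-0.0886,-0.3536,-0.5268],[-0.0886,-0.3536,-0.5268],[-0.0886,-0.3536,-0.5268],[-0.0886,-0.3536,-0.5268]],"dr":[[-1.125,0,0],[-1.125,0,0],[-1.125,0,0],[-1.125,0,0],[-1.125,0,0]]}' 40; python3 -c "
from h import *
goto([0.56,0.05,0.32],0)"
```

```text
time_s: 0.65
position: [0.3636, -0.2812, 0.2661]
tool_rot: [[-0.0, 0.933, -0.361], [0.0, -0.361, -0.933], [-1.0, -0.0, -0.0]]
ft_force: [1.4, -0.9, 0.3]
grip_width: 0.0851
at [ 0.3636 -0.2812  0.2661] jaw -21.16 q6 -31.4 q1 -52.5 t 0.65 grip 0.0851 F [ 1.4 -0.9  0.3]
translation [-0.0538, 0.0636, -0.3798] dr [-0.3693, -0.0002, 0.0001] rows>= 8
```

```bash
python3 -m crank '{"hand":[0,0,0,0,0],"translation":[[-0.0538,0.0636,-0.3798],[-0.0538,0.0636,-0.3798],[-0.0538,0.0636,-0.3798],[-0.0538,0.0636,-0.3798],[-0.0538,0.0636,-0.3798]],"dr":[[-0.3693,0,0],[-0.3693,0,0],[-0.3693,0,0],[-0.3693,0,0],[-0.3693,0,0]]}'; python3 -c "
from h import *
goto([0.56,0.05,0.32],0)"
```

```text
time_s: 1.15
position: [0.4912, -0.0688, 0.3007]
tool_rot: [[-0.0, 1.0, -0.006], [-0.0, -0.006, -1.0], [-1.0, -0.0, 0.0]]
ft_force: [0.6, -1.0, 0.3]
grip_width: 0.0854
at [ 0.4912 -0.0688  0.3007] jaw -0.32 q6 -21.4 q1 -21.7 t 1.15 grip 0.0854 F [ 0.6 -1.   0.3]
translation [-0.0193, 0.0681, -0.1192] dr [-0.0056, 0.0, 0.0001] rows>= 3
```

```bash
python3 -m crank '{"hand":[0,0,0,0,0],"translation":[[-0.02,0,-0.15],[-0.02,0,-0.15],[-0.02,0,-0.15],[-0.02,0,-0.15],[-0.02,0,-0.15]],"dr":[[0,0,0],[0,0,0],[0,0,0],[0,0,0],[0,0,0]]}'; python3 -c "
from h import *
goto([0.56,0.05,0.32],0)
c,p,W=cloud('wrist','w1'); np.savez('w1.npz',W=W,p=p); import pickle; pickle.dump(c,open('w1.pkl','wb'))
c,p,W=cloud('top','t1')
"
```

```text
time_s: 1.65
position: [0.4913, 0.08, 0.3204]
tool_rot: [[-0.0, 1.0, -0.003], [-0.0, -0.003, -1.0], [-1.0, -0.0, 0.0]]
ft_force: [0.1, -0.4, 0.4]
grip_width: 0.0852
at [0.4913 0.08   0.3204] jaw -0.19 q6 -4.2 q1 -4.4 t 1.65 grip 0.0852 F [ 0.1 -0.4  0.4]
translation [0.0003, 0.0688, 0.0298] dr [-0.0033, 0.0002, 0.0002] rows>= 2
```

View pics/w1.png

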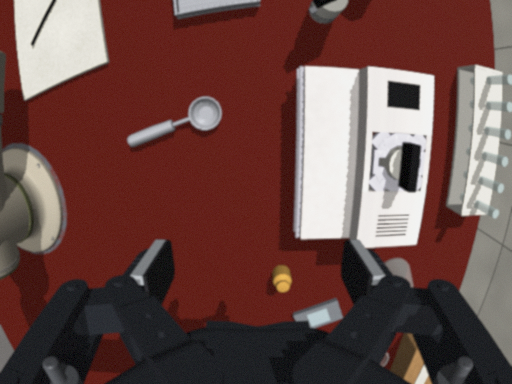

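View pics/t1.png

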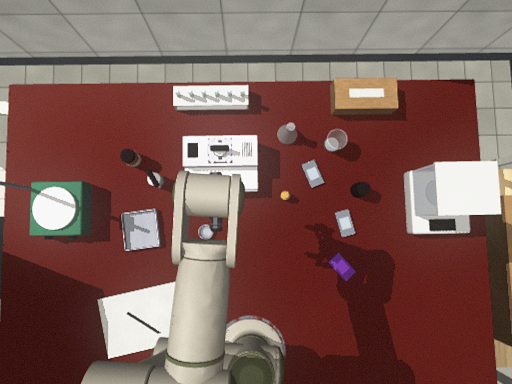

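The wrist view shows the unit with the spent cartridge handle at (410,167), and the spoon at (200,115). Only two real cassettes are present; the area the arm hid before is empty.

```bash
cat >> h.py <<'E'
def rect(P):
    """centre, long-side yaw deg, sizes of a planar set of points (m)"""
    (c,s,a)=cv2.minAreaRect((P[:,:2]*1000).astype(np.float32))
    if s[0]<s[1]: s=s[::-1]; a+=90
    return np.array(c)/1000,(a+90)%180-90,np.array(s)
def sel(W,c,r,z0,z1,m=None):
    k=(np.hypot(W[...,0]-c[0],W[...,1]-c[1])<r)&(W[...,2]>z0)&(W[...,2]<z1)
    if m is not None:k&=m
    return k
def clean(k): return cv2.morphologyEx(k.astype(np.uint8),cv2.MORPH_OPEN,np.ones((3,3)))>0
E
python3 - <<'E'
from h import *
W=np.load('w1.npz')['W']
for z0,z1 in((.09,.108),(.056,.072)):
    k=clean(sel(W,(.65,.08),.2,z0,z1)); P=W[k]; print(z0,k.sum(),rect(P),np.median(P[:,2]))
k=clean(sel(W,(.68,.08),.06,.13,.15));P=W[k];print("handle",k.sum(),rect(P),np.median(P[:,2]))
c,p,W=cloud("top")
for z0,z1 in((.09,.108),):
    k=clean(sel(W,(.65,.08),.2,z0,z1)); P=W[k]; print("top",k.sum(),rect(P),np.median(P[:,2]))
k=sel(W,(.68,.08),.06,.13,.15);P=W[k];print("handle",k.sum(),rect(P),np.median(P[:,2]))
k=sel(W,(.58,.3),.06,.09,.11);P=W[k];print("freshhandle",k.sum(),rect(P),np.median(P[:,2]))
k=sel(W,(.42,.36),.12,.015,.03);P=W[k];print("tray",k.sum(),rect(P),np.median(P[:,2]))
E
```

```text
0.09 10224 (array([0.67952271, 0.08678632]), -89.98208864033222, array([246.85266113, 101.98105621])) 0.10052767957849268
0.056 9973 (array([0.58872662, 0.08697963]), 89.89170837402344, array([247.35067749,  83.82373047])) 0.06460766108864868
handle 636 (array([0.68126416, 0.08790778]), 89.87329864501953, array([59.03857803, 14.77612591])) 0.14202340964439178
top 1936 (array([0.67977545, 0.08621714]), 89.94766998291016, array([242.63613892, 102.05420685])) 0.09865803465857637
handle 84 (array([0.68120618, 0.0859637 ]), -87.82771801948547, array([58.41282272, 14.71581841])) 0.14056439553482958
freshhandle 83 (array([0.59245441, 0.31117838]), 29.924339294433594, array([58.7337532, 14.0292635])) 0.09794102963932927
tray 190 (array([0.42382196, 0.36941855]), 6.887095928192139, array([129.8412323 , 121.12448883])) 0.019786294509506974
```

```bash
python3 -m crank '{"hand":[0,0,0,0,0],"translation":[[0.0,0.05,-0.003],[0.06,0.1,-0.007],[0.1,0.150,-0.007],[0.13,0.19,-0.007],[0.13,0.19,-0.007]],"dr":[[0.003,0,0],[0.003,0,0],[0.003,0,0],[0.003,0,0],[0.003,0,0]]}' 60;python3 -c "
from h import *
goto([0.6815,0.087,0.114],0)"
```

```text
time_s: 2.3
position: [0.6829, 0.083, 0.1877]
tool_rot: [[-0.002, 1.0, -0.011], [-0.0, -0.011, -1.0], [-1.0, -0.002, 0.0]]
ft_force: [0.5, -0.0, 0.2]
grip_width: 0.0853
at [0.6829 0.083  0.1877] jaw -0.65 q6 -2.3 q1 -2.9 t 2.3 grip 0.0853 F [ 0.5 -0.   0.2]
translation [0.0737, -0.0013, -0.004] dr [-0.0114, 0.0, 0.0023] rows>= 2
```

```bash
python3 -m crank '{"hand":[0,0,0,0,0],"translation":[[0.037,-0.001,-0.004],[0.0737,-0.0013,-0.004],[0.0737,-0.0013,-0.004],[0.0737,-0.0013,-0.004],[0.0737,-0.0013,-0.004]],"dr":[[-0.0114,0,0.002],[-0.0114,0,0.002],[-0.0114,0,0.002],[-0.0114,0,0.002],[-0.0114,0,0.002]]}' 60; python3 -m crank '{"hand":[255,255,255,255,255],"translation":[[0,0,0],[0,0,0],[0,0,0],[0,0,0],[0,0,0]],"dr":[[0,0,0],[0,0,0],[0,0,0],[0,0,0],[0,0,0]]}' 60
python3 -m crank '{"hand":[255,255,255],"translation":[[0,0,0],[0,0,0],[0,0,0]],"dr":[[0,0,0],[0,0,0],[0,0,0]]}' 60; python3 -c "
from h import *
goto([0.6815,0.087,0.107],0)"
```

```text
time_s: 2.8
position: [0.6814, 0.0883, 0.1195]
tool_rot: [[0.006, 1.0, 0.002], [-0.0, 0.002, -1.0], [-1.0, 0.006, 0.0]]
ft_force: [-0.2, -1.1, -0.4]
grip_width: 0.0852
time_s: 3.3
position: [0.6806, 0.0891, 0.1171]
tool_rot: [[0.003, 1.0, 0.003], [0.0, 0.003, -1.0], [-1.0, 0.003, -0.0]]
ft_force: [3.3, 1.0, 5.4]
grip_width: 0.0132
time_s: 3.6
position: [0.6807, 0.0891, 0.1172]
tool_rot: [[0.003, 1.0, 0.003], [0.0, 0.003, -1.0], [-1.0, 0.003, -0.0]]
ft_force: [1.5, 0.7, 2.6]
grip_width: 0.0129
at [0.6807 0.0891 0.1172] jaw 0.16 q6 -2.6 q1 -2.4 t 3.6 grip 0.0129 F [1.5 0.7 2.6]
translation [0.0102, 0.0008, 0.0021] dr [0.0027, -0.0, -0.0034] rows>= 1
```

```bash
python3 -m crank '{"hand":[255,255,255,255],"translation":[[0.003,0,0],[0.006,0,0],[0.0075,0,0],[0.0075,0,0]],"dr":[[0,0,0],[0,0,0],[0,0,0],[0,0,0]]}' 80; python3 -c "
from h import *
goto([0.6815,0.087,0.107],90)"
```

```text
time_s: 4.0
position: [0.6808, 0.0891, 0.1104]
tool_rot: [[0.004, 1.0, 0.003], [0.0, 0.003, -1.0], [-1.0, 0.004, 0.0]]
ft_force: [0.3, 0.5, 8.0]
grip_width: 0.0129
at [0.6808 0.0891 0.1104] jaw 0.16 q6 -2.6 q1 -2.4 t 4.0 grip 0.0129 F [0.3 0.5 8. ]
translation [0.0034, 0.0007, 0.0021] dr [-1.5681, 0.0033, -0.0033] rows>= 11
```

```bash
python3 -m crank '{"hand":[255,255,255,255,255],"translation":[[0,0,0.0003],[0,-0.0001,0.0006],[0,-0.0002,0.0009],[0,-0.0003,0.0011],[0,-0.0005,0.0013]],"dr":[[-0.14,0,0],[-0.28,0,0],[-0.42,0,0],[-0.56,0,0],[-0.7,0,0]]}'; python3 -c "
from h import *
goto([0.6788,0.0871,0.1104],90)"
```

```text
time_s: 4.5
position: [0.6801, 0.0878, 0.1105]
tool_rot: [[0.004, 0.759, 0.651], [-0.0, 0.651, -0.759], [-1.0, 0.003, 0.002]]
ft_force: [0.3, 0.5, 7.9]
grip_width: 0.0125
at [0.6801 0.0878 0.1105] jaw 40.59 q6 -43.1 q1 -2.5 t 4.5 grip 0.0125 F [0.3 0.5 7.9]
translation [0.0001, -0.0014, -0.0003] dr [-0.8624, 0.0035, -0.0015] rows>= 6
```

```bash
python3 -m crank '{"hand":[255,255,255,255,255],"translation":[[0,-0.0003,0],[0,-0.0006,0],[0,-0.0009,-0.0001],[0,-0.0011,-0.0002],[0,-0.0013,-0.0003]],"dr":[[-0.145,0,0],[-0.29,0,0],[-0.435,0,0],[-0.58,0,0],[-0.725,0,0]]}'
python3 -m crank '{"hand":[255,255,255],"translation":[[0,0,0],[0,0,0],[0,0,0]],"dr":[[-0.142,0,0],[-0.142,0,0],[-0.142,0,0]]}'; python3 -c "
from h import *
goto([0.6788,0.0871,0.1104],90)
print(sensors.observe()['wrist_torque'])"
```

```text
time_s: 5.0
position: [0.6791, 0.0869, 0.1106]
tool_rot: [[0.004, 0.137, 0.991], [-0.001, 0.991, -0.137], [-1.0, 0.0, 0.004]]
ft_force: [-0.1, -0.3, 7.9]
grip_width: 0.0123
time_s: 5.3
position: [0.679, 0.0869, 0.1106]
tool_rot: [[0.004, 0.001, 1.0], [-0.001, 1.0, -0.001], [-1.0, -0.001, 0.004]]
ft_force: [0.6, -0.7, 8.4]
grip_width: 0.0127
at [0.679  0.0869 0.1106] jaw 89.95 q6 -92.5 q1 -2.6 t 5.3 grip 0.0127 F [ 0.6 -0.7  8.4]
translation [0.0002, 0.0002, -0.0002] dr [-0.0009, 0.004, 0.0005] rows>= 1
[-0.13939231  0.0029765   0.04400442]
```

Turned freely to 90°. Raise gradually.

```bash
python3 -m crank '{"hand":[255,255,255,255,255],"translation":[[-0.005,0,0],[-0.01,0,0],[-0.016,0,0],[-0.022,0,0],[-0.03,0,0]],"dr":[[0,0,0],[0,0,0],[0,0,0],[0,0,0],[0,0,0]]}'
python3 -m crank '{"hand":[255,255,255,255,255],"translation":[[-0.02,0,0],[-0.04,0,0],[-0.06,0,0],[-0.08,0,0],[-0.08,0,0]],"dr":[[0,0,0],[0,0,0],[0,0,0],[0,0,0],[0,0,0]]}'; python3 -c "
from h import *
goto([0.423,0.369,0.25],120)"
```

```text
time_s: 5.8
position: [0.6782, 0.0871, 0.1386]
tool_rot: [[0.0, 0.001, 1.0], [-0.0, 1.0, -0.001], [-1.0, -0.0, 0.0]]
ft_force: [3.3, -0.7, -3.6]
grip_width: 0.0125
time_s: 6.3
position: [0.6787, 0.0873, 0.2217]
tool_rot: [[0.005, 0.001, 1.0], [0.0, 1.0, -0.001], [-1.0, 0.0, 0.005]]
ft_force: [0.0, 1.1, -1.4]
grip_width: 0.0125
at [0.6787 0.0873 0.2217] jaw 89.95 q6 -92.5 q1 -2.6 t 6.3 grip 0.0125 F [ 0.   1.1 -1.4]
translation [-0.0296, 0.2814, -0.2558] dr [-0.5245, 0.0052, 0.0014] rows>= 8
```

```bash
python3 -m crank '{"hand":[255,255,255,255,255],"translation":[[0,0.03,-0.027],[0,0.064,-0.058],[0,0.098,-0.09],[0,0.132,-0.12],[0,0.166,-0.15]],"dr":[[0,0,0],[0,0,0],[0,0,0],[0,0,0],[0,0,0]]}'
python3 -m crank '{"hand":[255,255,255,255,255],"translation":[[0,0.03,-0.027],[0,0.06,-0.056],[0,0.088,-0.083],[0,0.107,-0.10],[0,0.116,-0.108]],"dr":[[0,0,0],[0,0,0],[0,0,0],[0,0,0],[0,0,0]]}'
python3 -m crank '{"hand":[255,255,255,255,255],"translation":[[0.02,0,0],[0.06,0,0],[0.1,0,0],[0.12,0,0],[0.13,0,0]],"dr":[[0,0,0],[0,0,0],[0,0,0],[0,0,0],[0,0,0]]}'
python3 -c "
from h import *
goto([0.42,0.369,0.079],90)
c,p,W=cloud('scene','s1')
cv2.imwrite('pics/s1c.png',cv2.resize(p[90:290,190:450],None,fx=3,fy=3))
k=sel(W,(.42,.369),.12,.014,.03);print(rect(W[k]))"
```

```text
time_s: 6.8
position: [0.5263, 0.2543, 0.2175]
tool_rot: [[-0.001, 0.001, 1.0], [-0.001, 1.0, -0.001], [-1.0, -0.001, -0.001]]
ft_force: [0.6, 0.3, -0.7]
grip_width: 0.0123
time_s: 7.3
position: [0.4184, 0.3706, 0.2176]
tool_rot: [[-0.001, -0.001, 1.0], [-0.001, 1.0, 0.001], [-1.0, -0.001, -0.001]]
ft_force: [0.0, -0.8, -0.6]
grip_width: 0.0126
time_s: 7.8
position: [0.4203, 0.3683, 0.086]
tool_rot: [[-0.002, 0.002, 1.0], [-0.003, 1.0, -0.002], [-1.0, -0.003, -0.002]]
ft_force: [0.3, -0.3, -0.9]
grip_width: 0.0124
at [0.4203 0.3683 0.086 ] jaw 89.89 q6 -60.7 q1 29.1 t 7.8 grip 0.0124 F [ 0.3 -0.3 -0.9]
translation [0.007, 0.0007, -0.0003] dr [-0.0019, -0.0023, 0.0025] rows>= 1
(array([0.42204779, 0.36892993]), 7.3552985191345215, array([132.61846924, 125.86205292]))
```

View pics/s1c.png

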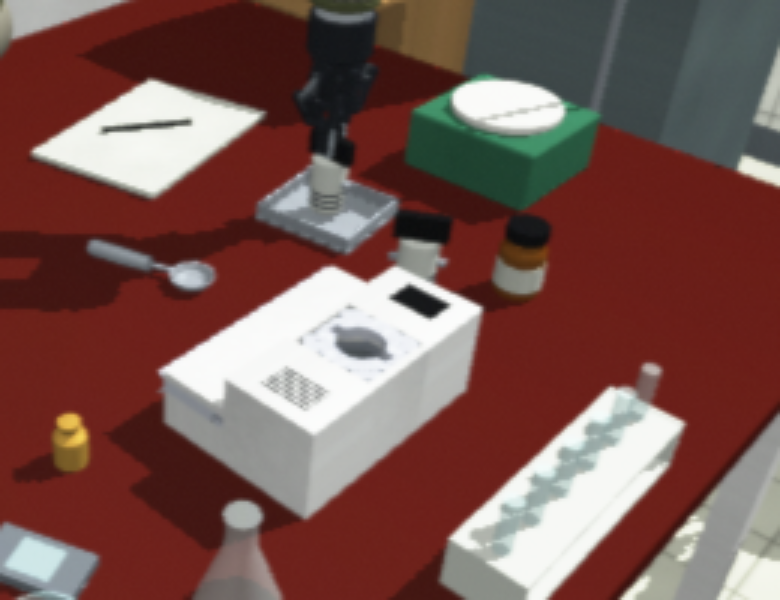

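The scene crop shows the spent cartridge upright in the gripper just above the tray centre (325,185) and the socket empty at (360,340). I'll lower it the rest of the way and release.

```bash
python3 -m crank '{"hand":[255,255,255,255,255],"translation":[[0.001,0,0],[0.002,0,0],[0.0035,0,0],[0.005,0,0],[0.005,0,0]],"dr":[[0,0,0],[0,0,0],[0,0,0],[0,0,0],[0,0,0]]}'
python3 -c "
from h import *
goto([0.42,0.369,0.079],90)"
```

```text
time_s: 8.35
position: [0.421, 0.3695, 0.084]
tool_rot: [[0.002, 0.001, 1.0], [0.0, 1.0, -0.001], [-1.0, 0.0, 0.002]]
ft_force: [-0.2, 0.2, -1.6]
grip_width: 0.0122
at [0.421  0.3695 0.084 ] jaw 89.94 q6 -60.7 q1 29.2 t 8.35 grip 0.0122 F [-0.2  0.2 -1.6]
translation [0.005, -0.0005, -0.001] dr [-0.0011, 0.0023, -0.0002] rows>= 1
```

```bash
python3 -m crank '{"hand":[255,255,255,255,255],"translation":[[0.001,0,0],[0.002,0,0],[0.003,0,0],[0.004,0,0],[0.005,0,0]],"dr":[[0,0,0],[0,0,0],[0,0,0],[0,0,0],[0,0,0]]}'
```

```text
time_s: 8.85
position: [0.4212, 0.3696, 0.0792]
tool_rot: [[0.003, 0.001, 1.0], [0.0, 1.0, -0.001], [-1.0, 0.0, 0.003]]
ft_force: [-2.6, -0.0, 9.7]
grip_width: 0.0122
```

```bash
python3 -m crank '{"hand":[150,150,80,0,0],"translation":[[-0.0005,0,0],[-0.0005,0,0],[-0.0005,0,0],[-0.0005,0,0],[-0.0005,0,0]],"dr":[[0,0,0],[0,0,0],[0,0,0],[0,0,0],[0,0,0]]}'
python3 -m crank '{"hand":[0,0,0,0,0],"translation":[[-0.02,0,0],[-0.06,0,0],[-0.1,0,0],[-0.14,0,0],[-0.18,0,0]],"dr":[[0,0,0],[0,0,0],[0,0,0],[0,0,0],[0,0,0]]}'
python3 -c "
from h import *
goto([0.44,0.24,0.26],120)"
```

```text
time_s: 9.35
position: [0.4209, 0.3695, 0.0793]
tool_rot: [[0.002, 0.001, 1.0], [-0.0, 1.0, -0.001], [-1.0, -0.0, 0.002]]
ft_force: [0.4, 0.8, -0.5]
grip_width: 0.0767
time_s: 9.85
position: [0.4203, 0.3693, 0.261]
tool_rot: [[0.002, 0.001, 1.0], [0.0, 1.0, -0.001], [-1.0, 0.0, 0.002]]
ft_force: [1.2, -0.4, -0.5]
grip_width: 0.0857
at [0.4203 0.3693 0.261 ] jaw 89.94 q6 -60.7 q1 29.2 t 9.85 grip 0.0857 F [ 1.2 -0.4 -0.5]
translation [0.0011, -0.1293, 0.0198] dr [-0.5246, 0.002, 0.0005] rows>= 4
```

```bash
python3 -c "
from h import *
goto([0.57,0.20,0.29],0.1)"
python3 -m crank '{"hand":[0,0,0,0,0],"translation":[[-0.029,-0.169,0.15],[-0.029,-0.169,0.15],[-0.029,-0.169,0.15],[-0.029,-0.169,0.15],[-0.029,-0.169,0.15]],"dr":[[1.566,0,0],[1.566,0,0],[1.566,0,0],[1.566,0,0],[1.566,0,0]]}'
python3 -c "
from h import *
goto([0.57,0.20,0.29],0)"
```

```text
at [0.4203 0.3693 0.261 ] jaw 89.94 q6 -60.7 q1 29.2 t 9.85 grip 0.0857 F [ 1.2 -0.4 -0.5]
translation [-0.0287, -0.1691, 0.15] dr [1.568, 0.0016, -0.0016] rows>= 11
time_s: 10.35
position: [0.5723, 0.1973, 0.2887]
tool_rot: [[0.002, 0.689, 0.725], [-0.0, 0.725, -0.689], [-1.0, 0.001, 0.002]]
ft_force: [0.4, 0.2, 0.0]
grip_width: 0.0854
at [0.5723 0.1973 0.2887] jaw 46.46 q6 -38.6 q1 7.8 t 10.35 grip 0.0854 F [0.4 0.2 0. ]
translation [-0.0013, 0.0004, -0.0036] dr [0.8108, 0.0015, -0.0022] rows>= 6
```

```bash
python3 -m crank '{"hand":[0,0,0,0,0],"translation":[[0,0,0],[0,0,0],[0,0,0],[0,0,0],[0,0,0]],"dr":[[0.82,0,0],[0.82,0,0],[0.82,0,0],[0.82,0,0],[0.82,0,0]]}'
python3 -m crank '{"hand":[0,0],"translation":[[0,0,0],[0,0,0]],"dr":[[0,0,0],[0,0,0]]}'
python3 - <<'E'
from h import *
c,p,W=cloud('wrist','w2')
for nm,cc,r,z0,z1 in(("fresh",(.59,.31),.06,.09,.11),("spent",(.42,.369),.06,.095,.115),("unit",(.68,.087),.15,.09,.108)):
    k=clean(sel(W,cc,r,z0,z1));P=W[k]
    if len(P)>20:print(nm,len(P),rect(P),np.median(P[:,2]))
E
```

```text
time_s: 10.85
position: [0.5703, 0.2003, 0.2884]
tool_rot: [[0.002, 0.998, 0.063], [-0.0, 0.063, -0.998], [-1.0, 0.002, 0.0]]
ft_force: [-0.5, -0.4, -0.7]
grip_width: 0.0854
time_s: 11.05
position: [0.5703, 0.2003, 0.2885]
tool_rot: [[0.002, 0.997, 0.074], [-0.0, 0.074, -0.997], [-1.0, 0.002, 0.0]]
ft_force: [0.1, 0.7, -0.1]
grip_width: 0.0856
fresh 675 (array([0.59318939, 0.31184973]), 29.48181915283203, array([60.03191376, 14.86870861])) 0.10053347638911381
spent 576 (array([0.42409067, 0.36932297]), -0.7927780151367188, array([58.64702606, 14.67910385])) 0.10457116482979362
unit 9481 (array([0.67966498, 0.08910049]), -89.92010494321585, array([243.73179626, 101.28703308])) 0.10070277238090797
```

View pics/w2.png

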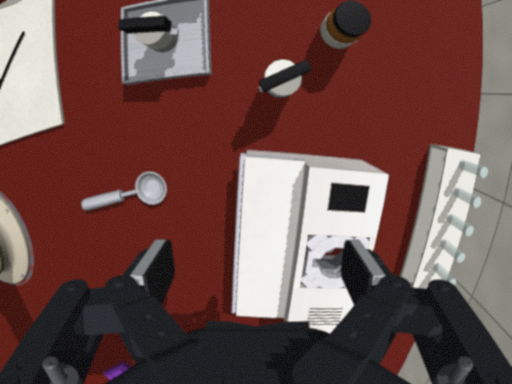

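The wrist view shows the spent cartridge standing in the tray at (150,25), the fresh one at (285,77), and the socket empty.

```bash
python3 -c "
from h import *
goto([0.5932,0.3118,0.18],119.5)"
python3 -m crank '{"hand":[0,0,0,0,0],"translation":[[0,0.005,-0.03],[0.02,0.01,-0.06],[0.04,0.015,-0.09],[0.06,0.02,-0.1],[0.07,0.031,-0.1095]],"dr":[[-0.149,0,0],[-0.298,0,0],[-0.447,0,0],[-0.596,0,0],[-0.745,0,0]]}'
python3 -m crank '{"hand":[0,0,0,0,0],"translation":[[0,0,0],[0,0,0],[0,0,0],[0,0,0],[0,0,0]],"dr":[[-0.149,0,0],[-0.298,0,0],[-0.447,0,0],[-0.596,0,0],[-0.745,0,0]]}'
python3 -m crank '{"hand":[0,0,0,0,0],"translation":[[0,0,0],[0,0,0],[0,0,0],[0,0,0],[0,0,0]],"dr":[[-0.149,0,0],[-0.298,0,0],[-0.447,0,0],[-0.516,0,0],[-0.516,0,0]]}'
python3 -c "
from h import *
goto([0.5932,0.3118,0.075],119.5)"
```

```text
at [0.5703 0.2003 0.2885] jaw 4.2 q6 3.9 q1 8.1 t 11.1 grip 0.0854 F [-0.8 -0.4  0.8]
translation [0.1086, 0.0308, -0.1095] dr [1.1292, -0.001, -0.0018] rows>= 8
time_s: 11.6
position: [0.5929, 0.3128, 0.2167]
tool_rot: [[-0.001, 0.678, 0.735], [-0.001, 0.735, -0.678], [-1.0, -0.001, 0.0]]
ft_force: [-0.5, -1.6, 0.1]
grip_width: 0.0857
time_s: 12.1
position: [0.5938, 0.3117, 0.2185]
tool_rot: [[0.002, 0.002, 1.0], [-0.0, 1.0, -0.002], [-1.0, -0.0, 0.002]]
ft_force: [-0.2, -0.5, -0.6]
grip_width: 0.0853
time_s: 12.6
position: [0.5938, 0.3117, 0.2185]
tool_rot: [[0.002, -0.486, 0.874], [-0.0, 0.874, 0.486], [-1.0, -0.001, 0.002]]
ft_force: [0.6, 0.6, 1.3]
grip_width: 0.0851
at [0.5938 0.3117 0.2185] jaw 119.09 q6 -101.5 q1 17.6 t 12.6 grip 0.0851 F [0.6 0.6 1.3]
translation [0.1435, 0.0005, -0.0007] dr [-0.0071, 0.0016, 0.001] rows>= 3
```

```bash
python3 -m crank '{"hand":[0,0,0,0,0],"translation":[[0.04,0,0],[0.08,0,0],[0.115,0,0],[0.135,0,0],[0.142,0.0005,-0.0007]],"dr":[[-0.007,0,0],[-0.007,0,0],[-0.007,0,0],[-0.007,0,0],[-0.007,0,0]]}'
python3 -m crank '{"hand":[0,0],"translation":[[0,0,0],[0,0,0]],"dr":[[0,0,0],[0,0,0]]}'
python3 -c "
from h import *
goto([0.5932,0.3118,0.075],119.5)"
```

```text
time_s: 13.1
position: [0.5923, 0.3114, 0.0741]
tool_rot: [[-0.002, -0.489, 0.872], [-0.001, 0.872, 0.489], [-1.0, -0.0, -0.002]]
ft_force: [0.3, -0.6, 0.0]
grip_width: 0.0854
time_s: 13.3
position: [0.5939, 0.312, 0.0781]
tool_rot: [[0.004, -0.49, 0.872], [0.001, 0.872, 0.49], [-1.0, -0.001, 0.004]]
ft_force: [-0.1, -0.1, 0.6]
grip_width: 0.0856
at [0.5939 0.312  0.0781] jaw 119.32 q6 -101.7 q1 17.6 t 13.3 grip 0.0856 F [-0.1 -0.1  0.6]
translation [0.0031, 0.0001, -0.0007] dr [-0.0031, 0.0041, 0.0015] rows>= 1
```

```bash
python3 -m crank '{"hand":[0,200,255,255,255],"translation":[[0.002,0,-0.0005],[0.002,0,-0.0005],[0.002,0,-0.0005],[0.002,0,-0.0005],[0.002,0,-0.0005]],"dr":[[0,0,0],[0,0,0],[0,0,0],[0,0,0],[0,0,0]]}' 60
python3 -m crank '{"hand":[255,255,255,255,255],"translation":[[0,0,0],[0,0,0],[0,0,0],[0,0,0],[0,0,0]],"dr":[[0,0,0],[0,0,0],[0,0,0],[0,0,0],[0,0,0]]}' 80
python3 -m crank '{"hand":[255,255,255,255,255],"translation":[[-0.01,0,0],[-0.03,0,0],[-0.06,0,0],[-0.1,0,0],[-0.14,0,0]],"dr":[[0,0,0],[0,0,0],[0,0,0],[0,0,0],[0,0,0]]}'
python3 -c "
from h import *
goto([0.6815,0.0867,0.215],90)"
```

```text
time_s: 13.8
position: [0.5928, 0.3116, 0.0748]
tool_rot: [[0.002, -0.49, 0.872], [0.0, 0.872, 0.49], [-1.0, -0.001, 0.002]]
ft_force: [-0.1, 0.5, 0.2]
grip_width: 0.0284
time_s: 14.3
position: [0.593, 0.3116, 0.0749]
tool_rot: [[0.003, -0.49, 0.872], [0.0, 0.872, 0.49], [-1.0, -0.001, 0.002]]
ft_force: [-0.2, 1.3, 3.1]
grip_width: 0.0127
time_s: 14.8
position: [0.592, 0.3113, 0.216]
tool_rot: [[0.0, -0.49, 0.872], [-0.001, 0.872, 0.49], [-1.0, -0.001, 0.0]]
ft_force: [-0.6, 0.9, -1.9]
grip_width: 0.0125
at [0.592  0.3113 0.216 ] jaw 119.33 q6 -101.7 q1 17.6 t 14.8 grip 0.0125 F [-0.6  0.9 -1.9]
translation [0.0012, -0.2397, -0.032] dr [0.5118, 0.0003, 0.0007] rows>= 5
```

```bash
python3 -m crank '{"hand":[255,255,255,255,255],"translation":[[0,-0.04,-0.005],[0,-0.085,-0.011],[0,-0.13,-0.017],[0,-0.175,-0.023],[0,-0.215,-0.028]],"dr":[[0.1,0,0],[0.2,0,0],[0.3,0,0],[0.4,0,0],[0.5,0,0]]}'
python3 -c "
from h import *
goto([0.6818,0.0869,0.215],90)"
```

```text
time_s: 15.3
position: [0.6736, 0.1082, 0.2149]
tool_rot: [[0.001, -0.007, 1.0], [-0.0, 1.0, 0.007], [-1.0, -0.0, 0.001]]
ft_force: [0.4, 0.5, -1.5]
grip_width: 0.0126
at [0.6736 0.1082 0.2149] jaw 90.41 q6 -91.2 q1 -0.8 t 15.3 grip 0.0126 F [ 0.4  0.5 -1.5]
translation [-0.0001, -0.0213, 0.008] dr [0.0071, 0.0012, 0.0002] rows>= 1
```

```bash
python3 -m crank '{"hand":[255,255,255,255,255],"translation":[[0,-0.015,0.006],[0,-0.022,0.0085],[0.01,-0.022,0.0085],[0.025,-0.022,0.0085],[0.028,-0.022,0.0085]],"dr":[[0.007,0,0],[0.007,0,0],[0.007,0,0],[0.007,0,0],[0.007,0,0]]}'
python3 -m crank '{"hand":[255],"translation":[[0,0,0]],"dr":[[0,0,0]]}'
python3 - <<'E'
from h import *
goto([0.6818,0.0869,0.215],90)
c,p,W=cloud("top")
k=sel(W,(.682,.087),.06,.20,.23);P=W[k];print(len(P),rect(P) if len(P)>4 else '')
c,p,W=cloud("scene"); uv=project("scene",c,[0.682,0.087,0.1])[0]; print(uv)
u,v=uv.astype(int); cv2.imwrite('pics/s2.png',cv2.resize(p[v-90:v+50,u-80:u+80],None,fx=4,fy=4))
E
```

```text
time_s: 15.8
position: [0.6808, 0.0904, 0.1845]
tool_rot: [[-0.002, -0.008, 1.0], [0.001, 1.0, 0.008], [-1.0, 0.001, -0.002]]
ft_force: [0.2, -0.5, -1.8]
grip_width: 0.0125
time_s: 15.9
position: [0.6815, 0.09, 0.1861]
tool_rot: [[0.0, -0.007, 1.0], [0.0, 1.0, 0.007], [-1.0, 0.0, 0.0]]
ft_force: [-0.2, 0.9, -1.5]
grip_width: 0.0125
at [0.6815 0.09   0.1861] jaw 90.4 q6 -92.7 q1 -2.3 t 15.9 grip 0.0125 F [-0.2  0.9 -1.5]
translation [-0.0289, -0.003, 0.0003] dr [0.007, 0.0002, -0.0003] rows>= 1
31 (array([0.66220532, 0.08054343]), -68.57730865478516, array([33.59718323, 15.51561069]))
[310.06700173 204.33309598]
```

View pics/s2.png

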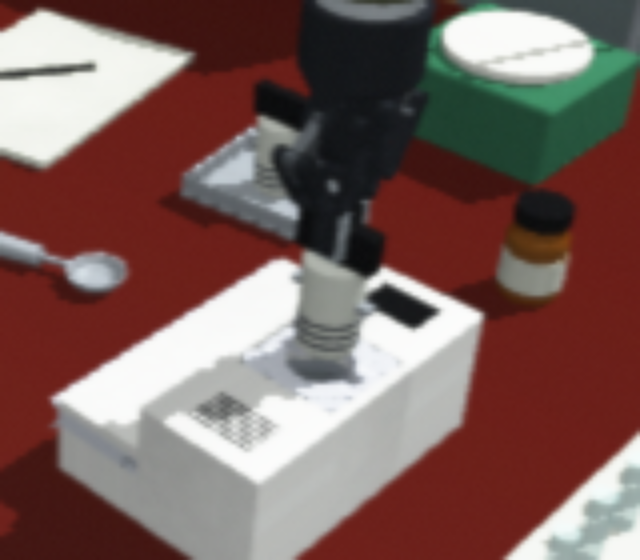

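The crop shows the fresh cartridge hanging upright over the socket with its lugs along the keyways. It needs a 3 mm correction in y, then I can lower it.

```bash
python3 -m crank '{"hand":[255,255,255,255,255],"translation":[[0,-0.003,0.0003],[0,-0.003,0.0003],[0.007,-0.003,0.0003],[0.012,-0.003,0.0003],[0.012,-0.003,0.0003]],"dr":[[0.007,0,0],[0.007,0,0],[0.007,0,0],[0.007,0,0],[0.007,0,0]]}'
python3 -c "
from h import *
goto([0.6818,0.0869,0.17],90)"
```

```text
time_s: 16.5
position: [0.6821, 0.0855, 0.1735]
tool_rot: [[-0.0, 0.002, 1.0], [0.0, 1.0, -0.002], [-1.0, 0.0, -0.0]]
ft_force: [0.2, -1.2, -1.7]
grip_width: 0.0127
at [0.6821 0.0855 0.1735] jaw 89.88 q6 -92.6 q1 -2.7 t 16.5 grip 0.0127 F [ 0.2 -1.2 -1.7]
translation [0.0035, 0.0014, -0.0003] dr [-0.0021, -0.0003, -0.0001] rows>= 1
```

```bash
python3 -m crank '{"hand":[255,255,255,255,255],"translation":[[0,0.0012,0],[0.004,0.0012,0],[0.008,0.0012,0],[0.012,0.0012,0],[0.016,0.0012,0]],"dr":[[-0.002,0,0],[-0.002,0,0],[-0.002,0,0],[-0.002,0,0],[-0.002,0,0]]}'
python3 -c "
from h import *
goto([0.6818,0.0869,0.14],90)"
```

```text
time_s: 17.0
position: [0.6825, 0.0867, 0.1583]
tool_rot: [[0.002, 0.0, 1.0], [0.0, 1.0, -0.0], [-1.0, 0.0, 0.002]]
ft_force: [0.0, -0.2, -1.5]
grip_width: 0.0121
at [0.6825 0.0867 0.1583] jaw 89.99 q6 -92.6 q1 -2.6 t 17.0 grip 0.0121 F [ 0.  -0.2 -1.5]
translation [0.0183, 0.0002, -0.0008] dr [-0.0001, 0.0018, -0.0] rows>= 1
```

In the hole with no lateral force. Continue.

```bash
python3 -m crank '{"hand":[255,255,255,255,255],"translation":[[0.005,0,0],[0.01,0,0],[0.014,0,0],[0.018,0,0],[0.022,0,0]],"dr":[[0,0,0],[0,0,0],[0,0,0],[0,0,0],[0,0,0]]}'
python3 -m crank '{"hand":[255,255,255,255,255],"translation":[[0.003,0,0],[0.006,0,0],[0.009,0,0],[0.012,0,0],[0.014,0,0]],"dr":[[0,0,0],[0,0,0],[0,0,0],[0,0,0],[0,0,0]]}' 100
python3 -c "
from h import *
goto([0.6818,0.0869,0.111],90);print(sensors.observe()['wrist_torque'])"
```

```text
time_s: 17.5
position: [0.6827, 0.0867, 0.1365]
tool_rot: [[0.002, 0.0, 1.0], [-0.0, 1.0, -0.0], [-1.0, -0.0, 0.002]]
ft_force: [-0.5, -0.0, -1.2]
grip_width: 0.0122
time_s: 18.0
position: [0.6828, 0.0867, 0.1232]
tool_rot: [[0.003, 0.0, 1.0], [-0.0, 1.0, -0.0], [-1.0, -0.0, 0.003]]
ft_force: [-0.9, 0.8, 3.8]
grip_width: 0.012
at [0.6828 0.0867 0.1232] jaw 89.99 q6 -92.6 q1 -2.6 t 18.0 grip 0.012 F [-0.9  0.8  3.8]
translation [0.0122, 0.0002, -0.001] dr [-0.0001, 0.0029, 0.0001] rows>= 1
[0.00536256 0.25316099 0.00815466]
```

```bash
python3 -m crank '{"hand":[255,255,255,255,255],"translation":[[0.004,0,0],[0.008,0,-0.0003],[0.011,0,-0.0005],[0.0128,0,-0.0005],[0.0128,0,-0.0005]],"dr":[[0,0,0],[0,0,0],[0,0,0],[0,0,0],[0,0,0]]}'
python3 -c "
from h import *
goto([0.6818,0.0869,0.111],0);print(sensors.observe()['wrist_torque'])"
```

```text
time_s: 18.5
position: [0.6827, 0.0867, 0.1108]
tool_rot: [[0.004, 0.0, 1.0], [-0.0, 1.0, -0.0], [-1.0, -0.0, 0.004]]
ft_force: [-1.2, 0.2, 7.5]
grip_width: 0.0118
at [0.6827 0.0867 0.1108] jaw 90.0 q6 -92.6 q1 -2.6 t 18.5 grip 0.0118 F [-1.2  0.2  7.5]
translation [-0.0002, 0.0002, -0.0009] dr [1.5708, 0.0033, -0.0032] rows>= 11
[0.01092742 0.25139378 0.02601333]
```

```bash
python3 -m crank '{"hand":[255,255,255,255,255],"translation":[[0.001,0,0],[0.001,0,0],[0.001,0,0],[0.001,0,0],[0.001,0,0]],"dr":[[0,0,0],[0.13,0,0],[0.26,0,0],[0.4,0,0],[0.54,0,0]]}' 110
python3 -c "
from h import *
goto([0.6822,0.0869,0.11],0);print(sensors.observe()['wrist_torque'])"
```

```text
time_s: 19.0
position: [0.6829, 0.0866, 0.1103]
tool_rot: [[0.005, 0.519, 0.855], [-0.0, 0.855, -0.519], [-1.0, 0.002, 0.005]]
ft_force: [-0.7, -0.9, 7.8]
grip_width: 0.0118
at [0.6829 0.0866 0.1103] jaw 58.73 q6 -61.3 q1 -2.6 t 19.0 grip 0.0118 F [-0.7 -0.9  7.8]
translation [0.0002, -0.0001, -0.0008] dr [1.025, 0.0029, -0.0044] rows>= 7
[-0.0408851   0.07877213  0.02939114]
```

```bash
python3 -m crank '{"hand":[255,255,255,255,255],"translation":[[0,0,0],[0,0,0],[0,0,0],[0,0,0],[0,0,0]],"dr":[[0.14,0,0],[0.28,0,0],[0.42,0,0],[0.56,0,0],[0.7,0,0]]}'
python3 -m crank '{"hand":[255,255,255,255],"translation":[[0,0,0],[0,0,0],[0,0,0],[0,0,0]],"dr":[[0.14,0,0],[0.28,0,0],[0.32,0,0],[0.32,0,0]]}'
python3 -c "
from h import *
goto([0.6822,0.0869,0.12],0);print(sensors.observe()['wrist_torque'])"
```

```text
time_s: 19.5
position: [0.683, 0.0866, 0.1103]
tool_rot: [[0.005, 0.948, 0.319], [-0.0, 0.319, -0.948], [-1.0, 0.005, 0.002]]
ft_force: [-0.4, -0.2, 7.3]
grip_width: 0.0118
time_s: 19.9
position: [0.683, 0.0866, 0.1103]
tool_rot: [[0.005, 1.0, 0.009], [-0.0, 0.009, -1.0], [-1.0, 0.005, 0.0]]
ft_force: [0.5, -1.2, 8.1]
grip_width: 0.0124
at [0.683  0.0866 0.1103] jaw 0.54 q6 -3.1 q1 -2.6 t 19.9 grip 0.0124 F [ 0.5 -1.2  8.1]
translation [-0.0097, -0.0007, -0.0003] dr [0.0094, 0.0003, -0.0052] rows>= 1
[-0.04273607  0.07164631 -0.01892543]
```

Let it rise, and check that the lift is resisted at the seat.

```bash
python3 -m crank '{"hand":[255,255,255,255,255],"translation":[[-0.002,0,0],[-0.004,0,0],[-0.006,0,0],[-0.008,0,0],[-0.008,0,0]],"dr":[[0.01,0,0],[0.01,0,0],[0.01,0,0],[0.01,0,0],[0.01,0,0]]}'
python3 -c "
from h import *
goto([0.6822,0.0869,0.12],0);print(sensors.observe()['wrist_torque'])"
```

```text
time_s: 20.4
position: [0.6828, 0.0866, 0.117]
tool_rot: [[0.004, 1.0, 0.001], [-0.0, 0.001, -1.0], [-1.0, 0.004, 0.0]]
ft_force: [4.2, 0.3, -0.1]
grip_width: 0.0125
at [0.6828 0.0866 0.117 ] jaw 0.03 q6 -2.6 q1 -2.6 t 20.4 grip 0.0125 F [ 4.2  0.3 -0.1]
translation [-0.003, -0.0006, -0.0003] dr [0.0006, 0.0001, -0.0039] rows>= 1
[-0.06250788 -0.69938116 -0.01354972]
```

Force went −0.1 at 0.117, consistent with seating. Release and retreat, then look.

```bash
python3 -m crank '{"hand":[255,200,120,40,0],"translation":[[0,0,0],[0,0,0],[0,0,0],[0,0,0],[0,0,0]],"dr":[[0,0,0],[0,0,0],[0,0,0],[0,0,0],[0,0,0]]}' 60
python3 -m crank '{"hand":[0,0,0,0,0],"translation":[[0,0,0],[-0.02,0,0],[-0.06,0,0],[-0.1,0,0.0],[-0.14,0,0.04]],"dr":[[0,0,0],[0,0,0],[0,0,0],[0,0,0],[0,0,0]]}'
python3 -m crank '{"hand":[0,0,0,0,0],"translation":[[-0.02,-0.03,0.04],[-0.04,-0.06,0.08],[-0.06,-0.09,0.12],[-0.06,-0.12,0.16],[-0.06,-0.15,0.2]],"dr":[[0,0,0],[0,0,0],[0,0,0],[0,0,0],[0,0,0]]}'
python3 - <<'E'
from h import *
goto([0.5,-0.15,0.3],0)
for n in("wrist","top"):
    c,p,W=cloud(n,n[0]+"3")
    k=sel(W,(.682,.087),.05,.125,.16);P=W[k];print(n,len(P),rect(P) if len(P)>20 else '',np.median(P[:,2]))
E
```

```text
time_s: 20.9
position: [0.6819, 0.0868, 0.1169]
tool_rot: [[0.001, 1.0, 0.001], [0.0, 0.001, -1.0], [-1.0, 0.001, -0.0]]
ft_force: [0.6, 0.2, -0.1]
grip_width: 0.0613
time_s: 21.4
position: [0.6816, 0.0544, 0.2546]
tool_rot: [[0.003, 1.0, 0.006], [0.001, 0.006, -1.0], [-1.0, 0.003, -0.001]]
ft_force: [0.8, -0.1, 0.5]
grip_width: 0.0853
time_s: 21.9
position: [0.5372, -0.1413, 0.313]
tool_rot: [[0.004, 1.0, 0.001], [-0.001, 0.001, -1.0], [-1.0, 0.004, 0.001]]
ft_force: [1.1, -1.1, 0.7]
grip_width: 0.0855
at [ 0.5372 -0.1413  0.313 ] jaw 0.07 q6 -27.0 q1 -27.0 t 21.9 grip 0.0855 F [ 1.1 -1.1  0.7]
translation [0.0128, -0.0372, 0.0087] dr [0.0012, 0.0009, -0.0038] rows>= 1
wrist 162 (array([0.6818634 , 0.06171586]), -6.398193359375, array([14.672925  , 12.90216827])) 0.14023253269720748
top 98 (array([0.68210809, 0.08558443]), 88.86233520507812, array([57.89715195, 14.66526985])) 0.14032176060226254
```

View pics/w3.png

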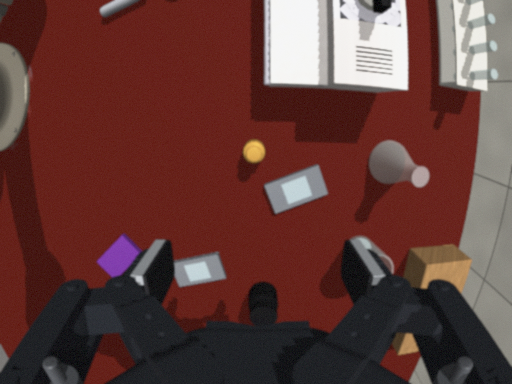

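The fresh handle top is at z 0.1403 with yaw about 89°, the same as the spent one had when locked. The cassettes are at (297,190) and (198,270), the purple decoy at (120,257), the weight at (254,150) and jar2 at (263,300).

```bash
cat >> h.py <<'E'
def cassettes(n,save=None):
    c,p,W=cloud(n,save); hsv=cv2.cvtColor(p,cv2.COLOR_BGR2HSV)
    m=(hsv[...,1]<90)&(hsv[...,2]>80)&(W[...,2]>0.004)&(W[...,2]<0.022)&(W[...,1]<0.02)&(W[...,0]>.25)&(W[...,0]<.8)
    m=clean(m); k,l,s,_=cv2.connectedComponentsWithStats(m.astype(np.uint8))
    for i in range(1,k):
        if s[i,4]>60: print(n,s[i,4],np.round(rect(W[l==i])[0],4),round(rect(W[l==i])[1],2),rect(W[l==i])[2].round(1),"z",np.median(W[l==i][:,2]).round(4),"px",s[i,:4])
E
python3 -c "
from h import *
cassettes('wrist');cassettes('top')"
```

```text
wrist 322 [ 0.7374 -0.1395] 64.15 [71.6 36.1] z 0.0134 px [371 138  30  41]
wrist 1799 [ 0.5993 -0.1939] 21.16 [90.3 51.5] z 0.0127 px [266 163  62  48]
wrist 62 [ 0.7118 -0.2813] 8.75 [29.2  5.3] z 0.0118 px [352 234  16   6]
wrist 1290 [ 0.4331 -0.3423] 14.68 [91.5 51.1] z 0.0129 px [175 252  53  34]
top 354 [ 0.4331 -0.3427] 14.12 [90.2 51.3] z 0.0107 px [336 210  19  27]
```

Cassette A has been knocked since the first picture and now lies at (0.599,-0.194), yaw 21.2°. I'll grip it near its +x end, away from the weight.

```bash
python3 -c "
from h import *
goto([0.6301,-0.182,0.10],-68.84)"
```

```text
at [ 0.5381 -0.1407  0.3123] jaw -0.08 q6 -26.8 q1 -26.9 t 22.1 grip 0.0854 F [-0.3  0.3 -0.3]
translation [0.2125, 0.0915, 0.0412] dr [1.2002, -0.0016, -0.0022] rows>= 9
```

```bash
python3 -m crank '{"hand":[30,30,30,30,30],"translation":[[0,0.025,0.01],[0.01,0.05,0.02],[0.03,0.07,0.03],[0.06,0.085,0.037],[0.1,0.0915,0.041]],"dr":[[0.148,0,0],[0.296,0,0],[0.444,0,0],[0.592,0,0],[0.74,0,0]]}'
python3 -m crank '{"hand":[30,30,30,30,30],"translation":[[0.03,0,0],[0.06,0,0],[0.08,0,0],[0.1,0,0],[0.11,0,0]],"dr":[[0.148,0,0],[0.296,0,0],[0.444,0,0],[0.46,0,0],[0.46,0,0]]}'
python3 -m crank '{"hand":[30],"translation":[[0,0,0]],"dr":[[0,0,0]]}'
python3 -c "
from h import *
goto([0.6301,-0.182,0.04],-68.84)"
```

```text
time_s: 22.6
position: [0.6326, -0.18, 0.2113]
tool_rot: [[0.005, 0.736, -0.677], [-0.001, -0.677, -0.736], [-1.0, 0.004, -0.002]]
ft_force: [0.7, 0.5, -0.3]
grip_width: 0.0754
time_s: 23.1
position: [0.6306, -0.1792, 0.0998]
tool_rot: [[-0.001, 0.365, -0.931], [0.002, -0.931, -0.365], [-1.0, -0.002, 0.0]]
ft_force: [-0.2, -0.3, -0.4]
grip_width: 0.0755
time_s: 23.2
position: [0.6305, -0.1797, 0.1006]
tool_rot: [[-0.0, 0.365, -0.931], [0.001, -0.931, -0.365], [-1.0, -0.001, -0.0]]
ft_force: [-0.1, -0.2, -0.5]
grip_width: 0.0751
at [ 0.6305 -0.1797  0.1006] jaw -68.59 q6 42.3 q1 -26.3 t 23.2 grip 0.0751 F [-0.1 -0.2 -0.5]
translation [0.0606, 0.0021, 0.0012] dr [0.0044, -0.0001, 0.0014] rows>= 2
```

```bash
python3 -m crank '{"hand":[40,40,40,40,40],"translation":[[0.03,0.002,0.001],[0.06,0.002,0.001],[0.08,0.002,0.001],[0.09,0.002,0.001],[0.093,0.002,0.001]],"dr":[[0.004,0,0],[0.004,0,0],[0.004,0,0],[0.004,0,0],[0.004,0,0]]}'
python3 -m crank '{"hand":[60,60],"translation":[[0.003,0,0],[0.003,0,0]],"dr":[[0,0,0],[0,0,0]]}'
python3 -c "
from h import *
goto([0.6301,-0.182,0.0],-68.84)"
```

```text
time_s: 23.7
position: [0.6308, -0.183, 0.0091]
tool_rot: [[0.002, 0.36, -0.933], [-0.0, -0.933, -0.36], [-1.0, 0.001, -0.002]]
ft_force: [0.0, -0.8, -0.0]
grip_width: 0.0721
time_s: 23.9
position: [0.6309, -0.1834, 0.007]
tool_rot: [[0.003, 0.359, -0.933], [-0.001, -0.933, -0.359], [-1.0, 0.002, -0.003]]
ft_force: [-0.4, -0.6, -0.5]
grip_width: 0.0654
at [ 0.6309 -0.1834  0.007 ] jaw -68.93 q6 42.4 q1 -26.5 t 23.9 grip 0.0654 F [-0.4 -0.6 -0.5]
translation [0.007, -0.0016, 0.0003] dr [-0.0016, -0.003, -0.0019] rows>= 1
```

```bash
python3 -m crank '{"hand":[60,60,60],"translation":[[0.003,-0.001,0],[0.006,-0.001,0],[0.007,-0.001,0]],"dr":[[0,0,0],[0,0,0],[0,0,0]]}'
python3 -m crank '{"hand":[255,255,255,255,255],"translation":[[0,0,0],[0,0,0],[0,0,0],[0,0,0],[0,0,0]],"dr":[[0,0,0],[0,0,0],[0,0,0],[0,0,0],[0,0,0]]}' 50
python3 -c "
from h import *
goto([0.6301,-0.182,0.0],-68.84)"
```

```text
time_s: 24.2
position: [0.63, -0.1822, -0.001]
tool_rot: [[0.002, 0.359, -0.933], [0.0, -0.933, -0.359], [-1.0, 0.001, -0.002]]
ft_force: [0.3, -0.2, -0.2]
grip_width: 0.0655
time_s: 24.7
position: [0.6302, -0.1824, -0.0006]
tool_rot: [[0.003, 0.359, -0.933], [-0.0, -0.933, -0.359], [-1.0, 0.001, -0.002]]
ft_force: [-0.1, 0.2, 2.5]
grip_width: 0.0487
at [ 6.302e-01 -1.824e-01 -6.000e-04] jaw -68.95 q6 42.4 q1 -26.5 t 24.7 grip 0.0487 F [-0.1  0.2  2.5]
translation [-0.0006, -0.0004, -0.0] dr [-0.0019, -0.0023, -0.0012] rows>= 1
```

```bash
python3 -m crank '{"hand":[255,255,255,255,255],"translation":[[-0.01,0,0],[-0.03,0,0],[-0.07,0,0],[-0.11,0,0],[-0.15,0,0]],"dr":[[0,0,0],[0,0,0],[0,0,0],[0,0,0],[0,0,0]]}' 60
python3 -m crank '{"hand":[255,255,255,255,255],"translation":[[-0.03,0,0],[-0.04,0,0],[-0.04,0,0],[-0.04,0,0],[-0.04,0,0]],"dr":[[-0.14,0,0],[-0.28,0,0],[-0.42,0,0],[-0.56,0,0],[-0.7,0,0]]}'
python3 -c "
from h import *
goto([0.45,0.007,0.15],90)"
```

```text
time_s: 25.2
position: [0.6293, -0.1821, 0.1509]
tool_rot: [[0.001, 0.359, -0.933], [0.0, -0.933, -0.359], [-1.0, 0.0, -0.001]]
ft_force: [0.4, 0.3, -1.7]
grip_width: 0.048
time_s: 25.7
position: [0.6294, -0.1821, 0.1895]
tool_rot: [[0.002, 0.879, -0.477], [0.0, -0.477, -0.879], [-1.0, 0.001, -0.001]]
ft_force: [-0.5, -0.2, -0.2]
grip_width: 0.0481
at [ 0.6294 -0.1821  0.1895] jaw -28.51 q6 2.0 q1 -26.5 t 25.7 grip 0.0481 F [-0.5 -0.2 -0.2]
translation [0.0392, -0.2479, -0.0806] dr [1.0732, -0.0016, -0.0006] rows>= 8
```

```bash
python3 -m crank '{"hand":[255,255,255,255,255],"translation":[[0,-0.04,-0.013],[0,-0.08,-0.026],[0,-0.12,-0.04],[0,-0.16,-0.053],[0,-0.2,-0.065]],"dr":[[-0.145,0,0],[-0.29,0,0],[-0.435,0,0],[-0.58,0,0],[-0.725,0,0]]}'
python3 -m crank '{"hand":[255,255,255,255,255],"translation":[[0,0,0],[0,0,0],[0,0,0],[0,0,0],[0,0,0]],"dr":[[-0.145,0,0],[-0.29,0,0],[-0.435,0,0],[-0.58,0,0],[-0.725,0,0]]}'
python3 -c "
from h import *
goto([0.45,0.007,0.15],90)"
```

```text
time_s: 26.2
position: [0.4842, -0.0276, 0.1891]
tool_rot: [[0.002, 0.974, 0.226], [0.0, 0.226, -0.974], [-1.0, 0.002, 0.0]]
ft_force: [0.9, 0.8, -1.0]
grip_width: 0.0484
time_s: 26.7
position: [0.4855, -0.0288, 0.1892]
tool_rot: [[0.002, 0.579, 0.815], [0.0, 0.815, -0.579], [-1.0, 0.001, 0.001]]
ft_force: [0.4, 1.5, -0.9]
grip_width: 0.0482
at [ 0.4855 -0.0288  0.1892] jaw 54.59 q6 -72.0 q1 -17.4 t 26.7 grip 0.0482 F [ 0.4  1.5 -0.9]
translation [0.0391, 0.0085, -0.0497] dr [-0.6181, 0.0016, -0.0007] rows>= 5
```

```bash
python3 -m crank '{"hand":[255,255,255,255,255],"translation":[[0,0.002,-0.01],[0.01,0.004,-0.02],[0.02,0.006,-0.03],[0.03,0.0085,-0.045],[0.039,0.0085,-0.05]],"dr":[[-0.14,0,0],[-0.28,0,0],[-0.42,0,0],[-0.56,0,0],[-0.618,0,0]]}'
python3 -m crank '{"hand":[255,255],"translation":[[0.04,0,0],[0.06,0,0]],"dr":[[0,0,0],[0,0,0]]}'
python3 -m crank '{"hand":[255,255],"translation":[[0,0,0],[0,0,0]],"dr":[[0,0,0],[0,0,0]]}'
python3 - <<'E'
from h import *
goto([0.455,0.007,0.0404],90)
c,p,W=cloud("wrist","w4")
hsv=cv2.cvtColor(p,cv2.COLOR_BGR2HSV)
k=clean(sel(W,(.49,.0),.08,.07,.11)); print(k.sum())
c,p,W=cloud("scene"); u,v=project("scene",c,[0.53,0.01,0.08])[0].astype(int); cv2.imwrite('pics/s4.png',cv2.resize(p[v-70:v+70,u-80:u+80],None,fx=4,fy=4))
k=clean(sel(W,(.50,.0),.09,.07,.12)&(cv2.cvtColor(p,cv2.COLOR_BGR2HSV)[...,2]>60)); P=W[k]; print(len(P),rect(P),np.median(P,0))
E
```

```text
time_s: 27.2
position: [0.4491, 0.0081, 0.1496]
tool_rot: [[0.001, 0.001, 1.0], [0.0, 1.0, -0.001], [-1.0, 0.0, 0.001]]
ft_force: [-0.3, -0.4, -0.5]
grip_width: 0.0477
time_s: 27.4
position: [0.4493, 0.0076, 0.0883]
tool_rot: [[0.0, 0.006, 1.0], [0.0, 1.0, -0.006], [-1.0, 0.0, 0.0]]
ft_force: [1.2, -0.5, -1.0]
grip_width: 0.0484
time_s: 27.6
position: [0.4507, 0.0071, 0.0905]
tool_rot: [[0.002, 0.006, 1.0], [-0.0, 1.0, -0.006], [-1.0, -0.0, 0.002]]
ft_force: [0.8, 0.2, -0.9]
grip_width: 0.0481
at [0.4507 0.0071 0.0905] jaw 89.65 q6 -103.9 q1 -14.2 t 27.6 grip 0.0481 F [ 0.8  0.2 -0.9]
translation [0.0501, -0.0001, 0.0042] dr [-0.0061, 0.0023, 0.0] rows>= 2
9565
395 (array([0.48406763, 0.00621876]), 5.716754913330078, array([91.71224976, 59.30260849])) [0.49029631 0.00221696 0.10414069]
```

View pics/s4.png

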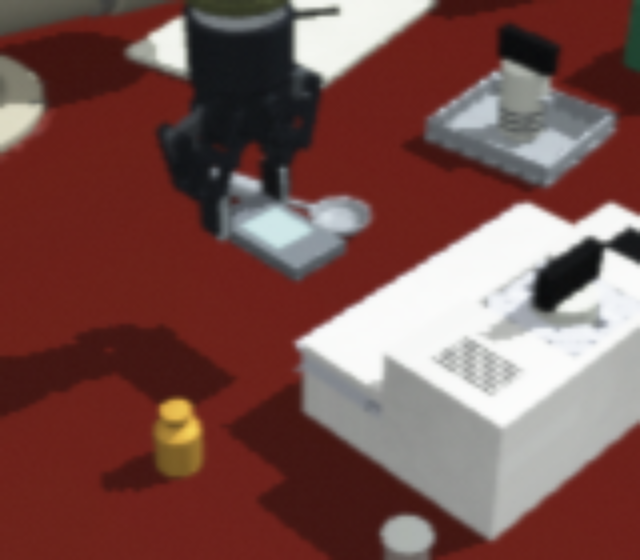

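Run:
```python
from h import *
for n in("scene","wrist","top"):
    c,p,W=cloud(n)
    k=clean((W[...,0]>.475)&(W[...,0]<.545)&(abs(W[...,1]-.005)<.05)&(W[...,2]>.085)&(W[...,2]<.125)&(cv2.cvtColor(p,cv2.COLOR_BGR2HSV)[...,2]>70)); P=W[k]
    if len(P)<30: print(n,len(P)); continue
    A=np.c_[P[:,:2]-[.485,.007],np.ones(len(P))]
    w=np.ones(len(P),bool)
    for _ in range(5):
        s=np.linalg.lstsq(A[w],P[w,2],rcond=None)[0]; r=P[:,2]-A@s; w=abs(r)<.0025
    Q=P[w]; print(n,len(P),w.sum(),s.round(4),rect(Q),Q[:,:2].max(0),Q[:,:2].min(0))
```

```text
scene 259 193 [-0.0187  0.0017  0.1047] (array([0.50218784, 0.00671533]), -2.7885894775390625, array([52.64578629, 52.31804657])) [0.52766979 0.03204229] [ 0.47510494 -0.02060977]
wrist 2337 2337 [-1.000e-04 -1.600e-03  1.045e-01] (array([0.48578058, 0.00740454]), -89.91825220733881, array([50.25716019, 21.52698517])) [0.49654811 0.03254295] [ 0.4750177  -0.01771287]
top 90 63 [-0.0298 -0.0181  0.1025] (array([0.51720612, 0.00681068]), 88.53945922851562, array([49.09901428, 19.84198189])) [0.52741089 0.03126147] [ 0.50674675 -0.01785323]
```

```bash
python3 -m crank '{"hand":[255,255,255,255,255],"translation":[[0.02,0,0],[0.04,0,0],[0.05,0,0],[0.05,0,0],[0.05,0,0]],"dr":[[-0.006,0,0],[-0.006,0,0],[-0.006,0,0],[-0.006,0,0],[-0.006,0,0]]}'
python3 -c "
from h import *
goto([0.46,0.007,0.04],90)"
```

```text
time_s: 28.35
position: [0.4509, 0.0071, 0.0403]
tool_rot: [[0.003, 0.0, 1.0], [-0.0, 1.0, -0.0], [-1.0, -0.0, 0.003]]
ft_force: [-1.1, 0.2, -1.9]
grip_width: 0.0483
at [0.4509 0.0071 0.0403] jaw 90.0 q6 -104.2 q1 -14.2 t 28.35 grip 0.0483 F [-1.1  0.2 -1.9]
translation [0.0003, -0.0001, 0.0091] dr [-0.0001, 0.0027, 0.0002] rows>= 1
```

```bash
python3 -m crank '{"hand":[255,255,255,255,255],"translation":[[0.0003,0,0.008],[0.0003,0,0.016],[0.0003,0,0.024],[0.0003,0,0.032],[0.0003,0,0.04]],"dr":[[0,0,0],[0,0,0],[0,0,0],[0,0,0],[0,0,0]]}'
python3 -c "
from h import *
goto([0.53,0.007,0.04],90)"
```

```text
time_s: 28.85
position: [0.4914, 0.0072, 0.0396]
tool_rot: [[0.002, -0.0, 1.0], [-0.0, 1.0, 0.0], [-1.0, -0.0, 0.002]]
ft_force: [-0.9, -0.8, -1.5]
grip_width: 0.0481
at [0.4914 0.0072 0.0396] jaw 90.0 q6 -103.0 q1 -13.0 t 28.85 grip 0.0481 F [-0.9 -0.8 -1.5]
translation [-0.0003, -0.0002, 0.0386] dr [0.0001, 0.0022, 0.0] rows>= 1
```

```bash
python3 -m crank '{"hand":[255,255,255,255,255],"translation":[[0,0,0.008],[0,0,0.016],[0,0,0.024],[0,0,0.031],[0,0,0.036]],"dr":[[0,0,0],[0,0,0],[0,0,0],[0,0,0],[0,0,0]]}'
python3 -c "
from h import *
goto([0.53,0.007,0.04],90)"
```

```text
time_s: 29.35
position: [0.5271, 0.0072, 0.0396]
tool_rot: [[0.002, 0.0, 1.0], [-0.0, 1.0, -0.0], [-1.0, -0.0, 0.002]]
ft_force: [-1.4, -0.0, -0.4]
grip_width: 0.0482
at [0.5271 0.0072 0.0396] jaw 90.0 q6 -102.1 q1 -12.1 t 29.35 grip 0.0482 F [-1.4 -0.  -0.4]
translation [-0.0004, -0.0002, 0.0029] dr [-0.0001, 0.002, 0.0] rows>= 1
```

```bash
python3 -m crank '{"hand":[60,60,60,60,60],"translation":[[0,0,0],[0,0,0],[0,0,-0.012],[0,0,-0.026],[0,0,-0.04]],"dr":[[0,0,0],[0,0,0],[0,0,0],[0,0,0],[0,0,0]]}'
python3 -m crank '{"hand":[255,255,255,255,255],"translation":[[0,0,0],[0,0,0],[0,0,0],[0,0,0],[0,0,0]],"dr":[[0,0,0],[0,0,0],[0,0,0],[0,0,0],[0,0,0]]}'
python3 -c "
from h import *
goto([0.5156,0.007,0.038],90)"
```

```text
time_s: 29.85
position: [0.4858, 0.0073, 0.0396]
tool_rot: [[0.002, 0.0, 1.0], [-0.0, 1.0, -0.0], [-1.0, -0.0, 0.002]]
ft_force: [-0.2, -0.3, -0.1]
grip_width: 0.0652
time_s: 30.35
position: [0.4868, 0.0072, 0.0395]
tool_rot: [[0.002, 0.0, 1.0], [-0.0, 1.0, -0.0], [-1.0, -0.0, 0.002]]
ft_force: [0.5, -0.5, -0.3]
grip_width: 0.0004
at [0.4868 0.0072 0.0395] jaw 90.0 q6 -103.2 q1 -13.1 t 30.35 grip 0.0004 F [ 0.5 -0.5 -0.3]
translation [0.0015, -0.0002, 0.0288] dr [-0.0, 0.0022, 0.0] rows>= 1
```

```bash
python3 -m crank '{"hand":[255,255,255,255,255],"translation":[[0.0015,0,0.008],[0.0015,0,0.014],[0.0015,0,0.019],[0.0015,0,0.023],[0.0015,0,0.026]],"dr":[[0,0,0],[0,0,0],[0,0,0],[0,0,0],[0,0,0]]}'
python3 -m crank '{"hand":[255,255,255,255,255],"translation":[[0,0,0.001],[0,0,0.002],[0,0,0.003],[0,0,0.004],[0,0,0.005]],"dr":[[0,0,0],[0,0,0],[0,0,0],[0,0,0],[0,0,0]]}'
```

```text
time_s: 30.85
position: [0.5128, 0.0072, 0.038]
tool_rot: [[0.002, 0.0, 1.0], [0.0, 1.0, -0.0], [-1.0, 0.0, 0.002]]
ft_force: [-0.5, -0.6, -0.4]
grip_width: 0.0006
time_s: 31.35
position: [0.5157, 0.0073, 0.0377]
tool_rot: [[-0.003, -0.0, 1.0], [0.0, 1.0, 0.0], [-1.0, 0.0, -0.003]]
ft_force: [-9.7, -0.8, 3.6]
grip_width: -0.0004
```

```bash
python3 -m crank '{"hand":[255,255,255],"translation":[[0,0,0.001],[0,0,0.002],[0,0,0.002]],"dr":[[0,0,0],[0,0,0],[0,0,0]]}'
python3 -m crank '{"hand":[255,255,255,0,0],"translation":[[0,0,-0.02],[-0.03,0,-0.04],[-0.08,0,-0.05],[-0.13,0,-0.05],[-0.18,0,-0.05]],"dr":[[0,0,0],[0,0,0],[0,0,0],[0,0,0],[0,0,0]]}'
python3 - <<'E'
from h import *
cassettes("top","t5")
goto([0.45,-0.2,0.22],14.4+90)
E
```

```text
time_s: 31.65
position: [0.5158, 0.0074, 0.0376]
tool_rot: [[-0.007, -0.001, 1.0], [0.0, 1.0, 0.001], [-1.0, 0.0, -0.007]]
ft_force: [-15.9, -3.1, 7.8]
grip_width: -0.0001
time_s: 32.15
position: [0.4686, 0.0073, 0.2194]
tool_rot: [[0.003, 0.0, 1.0], [-0.0, 1.0, -0.0], [-1.0, -0.0, 0.003]]
ft_force: [0.8, -1.0, -0.6]
grip_width: 0.0284
top 351 [ 0.4326 -0.3424] 13.4 [89.7 50.7] z 0.0106 px [335 210  20  27]
at [0.4716 0.0068 0.2272] jaw 90.01 q6 -103.6 q1 -13.6 t 32.2 grip 0.0357 F [ 2.  -0.1  8.7]
translation [0.0075, -0.2067, -0.0218] dr [-0.2512, 0.0155, 0.0053] rows>= 5
```

Cassette A is home: it stopped under 16 N at the expected depth. Now cassette B, gripped at its -x end with jaw 104.3°.

```bash
python3 -c "
from h import *
goto([0.4009,-0.3506,0.12],104.3)"
python3 -m crank '{"hand":[30,30,30,30,30],"translation":[[0,-0.04,-0.008],[0.01,-0.085,-0.018],[0.03,-0.13,-0.028],[0.05,-0.175,-0.036],[0.07,-0.22,-0.043]],"dr":[[-0.05,0,0],[-0.1,0,0],[-0.15,0,0],[-0.2,0,0],[-0.249,0,0]]}'
python3 -c "
from h import *
goto([0.4009,-0.3506,0.10],104.3)"
```

```text
at [0.4716 0.0068 0.2272] jaw 90.01 q6 -103.6 q1 -13.6 t 32.2 grip 0.0357 F [ 2.  -0.1  8.7]
translation [0.1072, -0.357, -0.0725] dr [-0.2494, 0.0155, 0.0053] rows>= 8
time_s: 32.7
position: [0.4258, -0.2146, 0.1465]
tool_rot: [[0.003, -0.248, 0.969], [-0.001, 0.969, 0.248], [-1.0, -0.002, 0.003]]
ft_force: [0.9, -0.2, 0.4]
grip_width: 0.0753
at [ 0.4258 -0.2146  0.1465] jaw 104.37 q6 -145.5 q1 -41.1 t 32.7 grip 0.0753 F [ 0.9 -0.2  0.4]
translation [0.0466, -0.1254, -0.058] dr [0.0013, 0.0029, 0.0017] rows>= 3
```

```bash
python3 -m crank '{"hand":[30,30,30,30,30],"translation":[[0.005,-0.04,-0.018],[0.015,-0.08,-0.037],[0.025,-0.11,-0.051],[0.04,-0.1254,-0.058],[0.0466,-0.1254,-0.058]],"dr":[[0,0,0],[0,0,0],[0,0,0],[0,0,0],[0,0,0]]}'
python3 -m crank '{"hand":[40],"translation":[[0,0,0]],"dr":[[0,0,0]]}'
python3 -c "
from h import *
cassettes('wrist')
goto([0.4009,-0.3506,0.03],104.3)"
```

```text
time_s: 33.2
position: [0.4004, -0.3505, 0.099]
tool_rot: [[0.002, -0.244, 0.97], [0.0, 0.97, 0.244], [-1.0, -0.0, 0.002]]
ft_force: [-0.3, 0.4, 0.1]
grip_width: 0.075
time_s: 33.3
position: [0.4008, -0.3479, 0.0994]
tool_rot: [[0.001, -0.246, 0.969], [0.002, 0.969, 0.246], [-1.0, 0.001, 0.001]]
ft_force: [0.2, -0.1, 1.1]
grip_width: 0.0723
wrist 1472 [ 0.495  -0.5608] 8.0 [215.6  31.5] z 0.0148 px [ 19 128  31 184]
wrist 5781 [ 0.4327 -0.3427] 13.85 [91.  50.4] z 0.0127 px [223 180  62  99]
at [ 0.4012 -0.3478  0.1002] jaw 104.28 q6 -158.1 q1 -53.8 t 33.35 grip 0.072 F [ 0.7 -0.3  0.8]
translation [0.0702, -0.0027, -0.0011] dr [-0.0003, 0.0018, -0.0003] rows>= 2
```

Cassette B confirmed at (0.4327,-0.3427), yaw about 14°. Descend.

```bash
python3 -m crank '{"hand":[40,40,50,60,60],"translation":[[0.03,-0.002,-0.001],[0.06,-0.0027,-0.001],[0.08,-0.0027,-0.001],[0.09,-0.0027,-0.001],[0.093,-0.0027,-0.001]],"dr":[[0.004,0,0],[0.004,0,0],[0.004,0,0],[0.004,0,0],[0.004,0,0]]}'
python3 -m crank '{"hand":[60,60],"translation":[[0,0,0],[0,0,0]],"dr":[[0,0,0],[0,0,0]]}'
python3 -c "
from h import *
goto([0.4007,-0.3507,0.0],104.0)"
```

```text
time_s: 33.85
position: [0.4013, -0.3508, 0.0072]
tool_rot: [[0.002, -0.243, 0.97], [0.0, 0.97, 0.243], [-1.0, -0.0, 0.002]]
ft_force: [0.1, -0.2, 0.2]
grip_width: 0.0657
time_s: 34.05
position: [0.4014, -0.3518, 0.0084]
tool_rot: [[0.003, -0.243, 0.97], [-0.002, 0.97, 0.243], [-1.0, -0.002, 0.003]]
ft_force: [0.3, -0.0, 0.0]
grip_width: 0.0656
at [ 0.4014 -0.3518  0.0084] jaw 104.05 q6 -158.1 q1 -54.0 t 34.05 grip 0.0656 F [ 0.3 -0.   0. ]
translation [0.0084, 0.0012, -0.0004] dr [0.0009, 0.0027, 0.0023] rows>= 1
```

```bash
python3 -m crank '{"hand":[60,60,60],"translation":[[0.004,0.001,0],[0.0075,0.001,0],[0.0085,0.001,0]],"dr":[[0,0,0],[0,0,0],[0,0,0]]}'
python3 -m crank '{"hand":[255,255,255,255,255],"translation":[[0,0,0],[0,0,0],[0,0,0],[0,0,0],[0,0,0]],"dr":[[0,0,0],[0,0,0],[0,0,0],[0,0,0],[0,0,0]]}' 60
python3 -m crank '{"hand":[255,255,255,255,255],"translation":[[-0.01,0,0],[-0.03,0,0],[-0.07,0,0],[-0.11,0,0],[-0.15,0,0]],"dr":[[0,0,0],[0,0,0],[0,0,0],[0,0,0],[0,0,0]]}'
python3 -c "
from h import *
goto([0.45,0.167,0.15],90)"
```

```text
time_s: 34.35
position: [0.4006, -0.3504, -0.0015]
tool_rot: [[0.002, -0.242, 0.97], [0.0, 0.97, 0.242], [-1.0, -0.0, 0.002]]
ft_force: [0.1, -0.5, 0.6]
grip_width: 0.0652
time_s: 34.85
position: [0.4007, -0.3506, -0.0009]
tool_rot: [[0.002, -0.243, 0.97], [-0.0, 0.97, 0.243], [-1.0, -0.001, 0.002]]
ft_force: [-0.7, 1.1, 5.4]
grip_width: 0.0483
time_s: 35.35
position: [0.4002, -0.3502, 0.1508]
tool_rot: [[0.002, -0.242, 0.97], [0.0, 0.97, 0.242], [-1.0, -0.0, 0.002]]
ft_force: [0.8, -0.7, -1.1]
grip_width: 0.0483
at [ 0.4002 -0.3502  0.1508] jaw 104.03 q6 -158.1 q1 -54.0 t 35.35 grip 0.0483 F [ 0.8 -0.7 -1.1]
translation [0.0009, 0.4897, 0.1737] dr [0.2449, 0.0019, 0.0001] rows>= 11
```

```bash
python3 -m crank '{"hand":[255,255,255,255,255],"translation":[[0,0.04,0.014],[0,0.085,0.03],[0,0.13,0.046],[0,0.175,0.062],[0,0.22,0.078]],"dr":[[0.05,0,0],[0.1,0,0],[0.15,0,0],[0.2,0,0],[0.2445,0,0]]}'
python3 -c "
from h import *
goto([0.45,0.167,0.15],90)"
```

```text
time_s: 35.85
position: [0.4225, -0.1163, 0.1493]
tool_rot: [[0.002, 0.002, 1.0], [-0.0, 1.0, -0.002], [-1.0, -0.0, 0.002]]
ft_force: [0.7, 0.3, -1.1]
grip_width: 0.0484
at [ 0.4225 -0.1163  0.1493] jaw 89.88 q6 -120.9 q1 -31.0 t 35.85 grip 0.0484 F [ 0.7  0.3 -1.1]
translation [-0.0007, 0.2834, 0.0269] dr [-0.0021, 0.0025, 0.0001] rows>= 6
```

```bash
python3 -m crank '{"hand":[255,255,255,255,255],"translation":[[0,0.045,0.004],[0,0.09,0.009],[0,0.135,0.014],[0,0.18,0.019],[0,0.225,0.022]],"dr":[[0,0,0],[0,0,0],[0,0,0],[0,0,0],[0,0,0]]}'
python3 -m crank '{"hand":[255,255,255,255,255],"translation":[[0,0.04,0.003],[0.02,0.055,0.004],[0.04,0.055,0.004],[0.06,0.055,0.004],[0.06,0.055,0.004]],"dr":[[0,0,0],[0,0,0],[0,0,0],[0,0,0],[0,0,0]]}'
python3 - <<'E'
from h import *
goto([0.45,0.167,0.04],90)
for n in("scene","wrist","top"):
    c,p,W=cloud(n,'x'+n)
    k=clean((W[...,0]>.475)&(W[...,0]<.545)&(abs(W[...,1]-.165)<.05)&(W[...,2]>.085)&(W[...,2]<.125)&(cv2.cvtColor(p,cv2.COLOR_BGR2HSV)[...,2]>70)); P=W[k]
    if len(P)<30: print(n,len(P)); continue
    A=np.c_[P[:,:2]-[.485,.165],np.ones(len(P))]; w=np.ones(len(P),bool)
    for _ in range(5):
        s=np.linalg.lstsq(A[w],P[w,2],rcond=None)[0]; r=P[:,2]-A@s; w=abs(r)<.0025
    Q=P[w]; print(n,len(P),w.sum(),s.round(4),rect(Q),Q[:,:2].max(0),Q[:,:2].min(0))
E
```

```text
time_s: 36.35
position: [0.4445, 0.1088, 0.1494]
tool_rot: [[0.003, -0.0, 1.0], [-0.0, 1.0, 0.0], [-1.0, -0.0, 0.003]]
ft_force: [0.4, -0.8, -1.6]
grip_width: 0.0485
time_s: 36.85
position: [0.4474, 0.1619, 0.0874]
tool_rot: [[-0.002, -0.001, 1.0], [-0.0, 1.0, 0.001], [-1.0, -0.0, -0.002]]
ft_force: [0.4, -0.5, -0.5]
grip_width: 0.0484
at [0.4474 0.1619 0.0874] jaw 90.04 q6 -84.4 q1 5.6 t 36.85 grip 0.0484 F [ 0.4 -0.5 -0.5]
translation [0.0474, 0.0051, 0.0027] dr [0.0007, -0.0024, 0.0004] rows>= 1
scene 196 143 [-0.0252  0.008   0.1013] (array([0.50191541, 0.16151895]), 88.6317138671875, array([51.94778824, 50.70487976])) [0.52720965 0.18718979] [0.47598577 0.13561205]
wrist 1942 1941 [-0.0151 -0.0002  0.1022] (array([0.48442783, 0.16182394]), -89.87939872592688, array([50.03970337, 18.75031662])) [0.49380632 0.18683884] [0.47501281 0.13681653]
top 74 50 [-0.0762 -0.0144  0.1036] (array([0.51837299, 0.16139156]), 89.2126693725586, array([45.64757919, 16.56825829])) [0.52688444 0.18419034] [0.51013235 0.13850659]
```

```bash
python3 -m crank '{"hand":[255,255,255,255,255],"translation":[[0.015,0.005,0],[0.035,0.005,0],[0.045,0.005,0],[0.045,0.005,0],[0.045,0.005,0]],"dr":[[0,0,0],[0,0,0],[0,0,0],[0,0,0],[0,0,0]]}'
python3 -c "
from h import *
goto([0.53,0.167,0.0405],90)"
```

```text
time_s: 37.5
position: [0.4493, 0.1668, 0.0447]
tool_rot: [[0.003, -0.0, 1.0], [0.0, 1.0, 0.0], [-1.0, 0.0, 0.003]]
ft_force: [1.3, 0.1, 0.0]
grip_width: 0.0484
at [0.4493 0.1668 0.0447] jaw 90.01 q6 -83.8 q1 6.2 t 37.5 grip 0.0484 F [1.3 0.1 0. ]
translation [0.0044, 0.0002, 0.0807] dr [0.0002, 0.0031, -0.0001] rows>= 2
```

```bash
python3 -m crank '{"hand":[255,255,255],"translation":[[0.003,0,0],[0.0045,0,0],[0.0045,0,0]],"dr":[[0,0,0],[0,0,0],[0,0,0]]}'
python3 -m crank '{"hand":[255,255,255,255,255],"translation":[[0,0,0.008],[0,0,0.016],[0,0,0.024],[0,0,0.032],[0,0,0.04]],"dr":[[0,0,0],[0,0,0],[0,0,0],[0,0,0],[0,0,0]]}'
python3 -c "
from h import *
goto([0.5265,0.167,0.0401],90)"
```

```text
time_s: 37.8
position: [0.4489, 0.1668, 0.0395]
tool_rot: [[0.002, -0.0, 1.0], [0.0, 1.0, 0.0], [-1.0, 0.0, 0.002]]
ft_force: [-0.2, -0.6, -1.4]
grip_width: 0.0483
time_s: 38.3
position: [0.4897, 0.1668, 0.0394]
tool_rot: [[0.002, -0.0, 1.0], [-0.0, 1.0, 0.0], [-1.0, -0.0, 0.002]]
ft_force: [-0.4, -0.3, 0.1]
grip_width: 0.0483
at [0.4897 0.1668 0.0394] jaw 90.02 q6 -84.3 q1 5.7 t 38.3 grip 0.0483 F [-0.4 -0.3  0.1]
translation [-0.0006, 0.0001, 0.0368] dr [0.0004, 0.0021, 0.0] rows>= 1
```

```bash
python3 -m crank '{"hand":[255,255,255,255,255],"translation":[[0,0,0.008],[0,0,0.016],[0,0,0.024],[0,0,0.031],[0,0,0.037]],"dr":[[0,0,0],[0,0,0],[0,0,0],[0,0,0],[0,0,0]]}'
```

```text
time_s: 38.8
position: [0.5264, 0.1668, 0.0395]
tool_rot: [[0.002, -0.0, 1.0], [-0.0, 1.0, 0.0], [-1.0, -0.0, 0.002]]
ft_force: [-0.2, 0.4, -1.1]
grip_width: 0.0482
```

Release, back off, close, push.

```bash
python3 -m crank '{"hand":[60,60,60,60,60],"translation":[[0,0,0],[0,0,0],[0,0,-0.012],[0,0,-0.026],[0,0,-0.04]],"dr":[[0,0,0],[0,0,0],[0,0,0],[0,0,0],[0,0,0]]}'
python3 -m crank '{"hand":[255,255,255,255,255],"translation":[[0,0,0],[0,0,0],[0,0,0],[0,0,0],[0,0,0]],"dr":[[0,0,0],[0,0,0],[0,0,0],[0,0,0],[0,0,0]]}'
python3 -m crank '{"hand":[255,255,255,255,255],"translation":[[0.001,0,0.008],[0.0015,0,0.014],[0.0015,0,0.019],[0.0015,0,0.023],[0.0015,0,0.026]],"dr":[[0,0,0],[0,0,0],[0,0,0],[0,0,0],[0,0,0]]}'
python3 -m crank '{"hand":[255,255,255,255,255],"translation":[[0,0,0.001],[0,0,0.002],[0,0,0.003],[0,0,0.004],[0,0,0.005]],"dr":[[0,0,0],[0,0,0],[0,0,0],[0,0,0],[0,0,0]]}'
```

```text
time_s: 39.3
position: [0.4851, 0.1669, 0.0395]
tool_rot: [[0.002, -0.0, 1.0], [-0.0, 1.0, 0.0], [-1.0, -0.0, 0.002]]
ft_force: [-0.3, 0.1, 1.0]
grip_width: 0.0653
time_s: 39.8
position: [0.4862, 0.1668, 0.0394]
tool_rot: [[0.002, -0.0, 1.0], [0.0, 1.0, 0.0], [-1.0, 0.0, 0.002]]
ft_force: [-0.3, -0.1, 0.3]
grip_width: 0.0001
time_s: 40.3
position: [0.5122, 0.1669, 0.0379]
tool_rot: [[0.002, -0.0, 1.0], [-0.0, 1.0, 0.0], [-1.0, -0.0, 0.002]]
ft_force: [-0.8, -0.4, -0.9]
grip_width: -0.0001
time_s: 40.8
position: [0.5157, 0.1669, 0.0378]
tool_rot: [[-0.001, -0.0, 1.0], [-0.0, 1.0, 0.0], [-1.0, -0.0, -0.001]]
ft_force: [-6.8, -0.6, 3.0]
grip_width: 0.0
```

```bash
python3 -m crank '{"hand":[255,255,255],"translation":[[0,0,0.001],[0,0,0.003],[0,0,0.003]],"dr":[[0,0,0],[0,0,0],[0,0,0]]}'
python3 -m crank '{"hand":[255,255,255,255,255],"translation":[[0,0,-0.02],[-0.03,0,-0.04],[-0.08,0,-0.07],[-0.13,0,-0.1],[-0.18,0,-0.12]],"dr":[[0,0,0],[0,0,0],[0,0,0],[0,0,0],[0,0,0]]}'
python3 -m crank '{"hand":[255,255,255,255,255],"translation":[[0,-0.04,0],[0,-0.085,0],[0,-0.13,0],[0,-0.175,0],[0,-0.22,0]],"dr":[[0,0,0],[0,0,0],[0,0,0],[0,0,0],[0,0,0]]}'
python3 -m crank '{"hand":[255,255,255,255,255],"translation":[[0,-0.04,0],[0,-0.085,0],[0,-0.13,0],[0,-0.175,0],[0,-0.2,0]],"dr":[[0,0,0],[0,0,0],[0,0,0],[0,0,0],[0,0,0]]}'
python3 - <<'E'
from h import *
c,p,W=cloud("top","t9")
k=sel(W,(.682,.087),.05,.125,.16);P=W[k];print(len(P),rect(P),np.median(P[:,2]))
for y in(.007,.167):
    k=clean((W[...,0]>.49)&(W[...,0]<.5495)&(abs(W[...,1]-y)<.032)&(W[...,2]>.03)&(W[...,2]<.058));P=W[k];print(y,len(P),P.min(0),P.max(0)) if len(P) else print(y,0)
k=sel(W,(.42,.369),.05,.09,.12);P=W[k];print("spent",len(P),rect(P),np.median(P[:,2]))
c,p2,W=cloud("scene","s9")
a=np.hstack([p[80:280,90:390],p2[100:300,190:490]]) ; cv2.imwrite("pics/f.png",cv2.resize(np.vstack([p[90:270,100:390],p2[140:320,90:380]]),None,fx=1.6,fy=1.6,interpolation=cv2.INTER_CUBIC))
E
```

```text
time_s: 41.1
position: [0.5157, 0.1669, 0.0376]
tool_rot: [[-0.008, -0.001, 1.0], [-0.001, 1.0, 0.001], [-1.0, -0.001, -0.008]]
ft_force: [-15.1, -0.7, 9.8]
grip_width: 0.0
time_s: 41.6
position: [0.4062, 0.1668, 0.2007]
tool_rot: [[0.002, -0.0, 1.0], [-0.0, 1.0, 0.0], [-1.0, -0.0, 0.002]]
ft_force: [0.8, -0.1, 1.1]
grip_width: -0.0001
time_s: 42.1
position: [0.4077, -0.055, 0.1996]
tool_rot: [[0.003, -0.001, 1.0], [-0.001, 1.0, 0.001], [-1.0, -0.001, 0.003]]
ft_force: [1.5, 0.2, 0.2]
grip_width: 0.0002
time_s: 42.6
position: [0.4078, -0.2565, 0.1993]
tool_rot: [[0.003, 0.002, 1.0], [-0.001, 1.0, -0.002], [-1.0, -0.001, 0.003]]
ft_force: [1.0, 0.3, -0.3]
grip_width: 0.0002
106 (array([0.68262573, 0.08596956]), -89.20288771390915, array([59.20092773, 15.6054945 ])) 0.13965920452625358
0.007 89 [ 0.52719498 -0.01590577  0.04475866] [0.54814916 0.02869323 0.05584014]
0.167 100 [0.52662072 0.14105327 0.04088409] [0.54767316 0.19145692 0.05638696]
spent 95 (array([0.42345538, 0.36813446]), 0.5017235279083252, array([58.37012482, 13.25608349])) 0.10173017790488204
```

View pics/f.png

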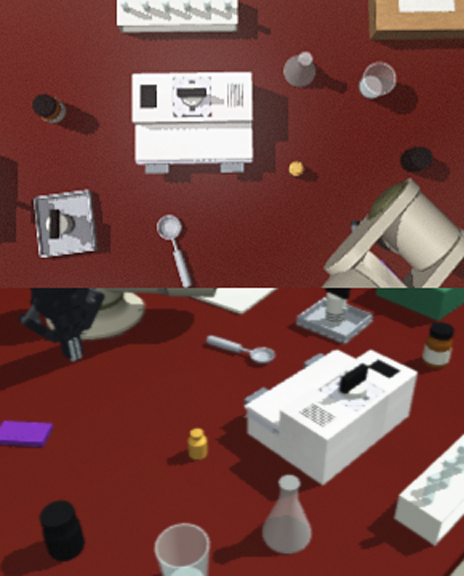

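Both cassettes protrude 28 mm with outer ends at x = 0.527. The handle is at the locked height, the spent cartridge is upright in the tray, and everything else is standing.

```bash
python3 -c "
from rig import env
print(env.close_job())"
```

```text
the job is handed in; nothing more can be done
None
```

The job is done and handed in at about 43 s of robot time.

- **Spent cartridge:** I unlocked it, lifted it out and stood it upright in the steel tray. The last top view still shows it upright there.
- **Fresh cartridge:** I keyed it in, pressed it down, turned it 90° clockwise and let it rise. Its handle lies along the unit's y with its top at about 140 mm. The top camera read 140.6 mm for the spent cartridge when that was locked. I had no direct reading of the pusher or the lock itself.
- **Cassettes:** I saw only two real cassettes on the bench. They are in bays 1 and 3. Each stopped hard under a push of about 15 N, and the outer ends stick out about 28 mm, as they should when home. One of them had been knocked aside before I reached it, so I measured it again before gripping it.
- **Bystanders:** In the final pictures, jar1, jar2, the flask, the beaker and the brass weight are all standing, and I left the purple look-alike alone.

No check failed or disagreed beyond 1–2 mm of camera scatter.

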